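Load the injector flush box

ROBOT

A 6-joint arm with a two-finger parallel gripper is mounted at the origin on the work surface. World frame = base frame: x ahead of the robot, y to its left, z up, the work surface at z = 0. Lengths are in mm, angles in rad, forces in N, time in s.
With the tool pointing down it reaches from about 400 to 925 mm from the base axis. Payload 12.5 kg.
Tool frame: the origin (TCP) lies at the very end of the fingers, on their centre line; the grasp point (between the pads) lies 19 mm behind it; z points along the fingers, y is the line along which they close (so a half turn about z gives the same grasp; the last joint's range is limited). The gripper opens to 95 mm and grips with 3 to 60 N. Pads are 20 mm wide; open, the fingers measure 119 mm over their backs; the gripper's body (75 mm by 180 mm) begins 59 mm behind the grasp point.
Start: joints at [-1.395, 0.491, 1.559, -0, 1.092, -0.106], TCP at [173.826, -600.359, 214.661] pointing down, gripper open.
Joint ranges: [-3.1, 3.1], [-0.84, 2.19], [0.05, 2.79], [-1.13, 4.28], [0.06, 2.93], [-2.69, 2.69]. Speed limits (rad/s): [2.22, 2.22, 2.79, 3.14, 3.14, 3.14].

INTERFACE

Orientations are given as [roll, pitch, yaw] about the fixed x, y, z axes, in that order (R = Rz(yaw) Ry(pitch) Rx(roll)).
In Python, from cell import env gives the robot as it stands.
- The arm moves only by the shell command python3 steer.py 'ROWS'. ROWS is a JSON object whose key "motion" holds a list of rows, 1 to 5 of them, each of 5 numbers: dx, dy, dz in cm, then a turn about the tool's z in rad, then the opening from 0.0 (shut) to 1.0 (fully open); each row is the pose to reach, as a shift and turn from the pose commanded when the command began, along the tool's axes at that moment; what a row does not reach only later rows make up. A row lasts 1/12 s, in which the tool goes at most 41.7 mm and 0.125 rad, less where a joint would pass 70% of its speed; a pose out of reach is approached as far as the arm can. The fingers move at their own pace and stop on an object; the grip force is fixed at half the most. Time passes only in rows, so rows that do not move let the fingers close. It prints the time, the measured TCP pose, the force, the opening and the grip force at its end. Input that does not fit is refused with a message, and nothing moves.
- env.state(): the state, without advancing time (a new reading comes with each control period).
- env.read_camera(name): name is "scene" or "top" or "wrist"; returns (picture, depth): 420x560x3 uint8, red, green, blue; 420x560 float32, mm along the optical axis (not along the pixel's ray), 0 where there is no reading.
- env.camera_info(name): a dict with "vertical_fov" (degrees; the focal length in pixels is half the picture's height over the tangent of half this angle, whatever the lens; pixels are square), "cx", "cy" (the principal point, pixels), "dist_coeffs" ([k1, k2, p1, p2, k3] as OpenCV has them; the pictures are not rectified), "origin" and "attitude" of the camera in the world. Camera axes: x right, y down, z forward; pixel columns grow to the right and rows downward; lengths in mm; the calibration is good to about 2 mm. A picture is of the moment at which its call begins: read the wrist's pose just before it. camera_info takes no time and is no camera call; for the wrist camera it gives the pose at the moment of the call.
- env.job_done(): hands the job in; it is judged then, once.
The state is a dict: "t": time; "joints": joint angles; "qvel": joint speeds; "tau": joint torques, N m; "eef_pos": TCP position; "tcp_rot": TCP orientation; "ft_force": force on the tool from outside, world axes, zero at the start; "moment": the same for the moment, N m; "opening": opening from 0.0 (shut) to 1.0 (fully open); "grip_force": force on a finger pad.
Only numpy, scipy, OpenCV 4.12 (cv2) and the standard library are available. Lean on these libraries where they do the work, as an engineer would, in place of code of your own. Each camera call takes 0.05 s, during which the arm holds its last target. There are 200 camera calls.

TASK

Press the latched hatch of the flush box so that its catch pops it ajar and swing it right back. Lay every injector on the bench into a cradle of its own in the box, then lay the red retaining bar across the two side supports over them, centred. Finally press the hatch shut until it latches flush, leaving the orange filter, spray can, mug and cardboard carton where they are.

Things in the scene. Friction and masses are not known exactly. Their poses are not given: they have to be found in the camera images.
- rig: The flush box, fixed: a grey open tub under a blue hatch. Origin on the bench below the middle cradle; x points from the handle side to the hinge (to the robot's right), y along the hinge, z up. Tub outside x -95 to +107 mm, y +-115, walls 50 high, 4 thick, floor 6 thick. Two aluminium saddle rows (x = -38 and +38, each 12 thick) form three cradles; two blue supports carry the bar.
- hatch (a joint): Hinge angle, rad: 0 shut and latched, 1.9 open at its stop, leaning back, -0.06 pressed down on its stop. Push-push catch; latched, it resists 20 N of pull. Pressed below -0.045 (8 mm at the pad, 5 N) and let go, it pops to 0.19 and rests there on a spring. To latch, press from there past the catch's bumps right down to -0.06 (7 N), let go: it rests at 0. Each further press pops it again.
- hatch_hinge (a point): Middle of the hinge axis (parallel to the box's y), at x = +107 mm, z = 50 in the box. The hatch weighs 0.45 kg and swings freely (about 2.5 N at the handle when ajar); past about 1.25 rad it falls back open by itself and stays.
- hatch_handle (a point): Middle of the handle: round aluminium bar 10 mm thick, 100 long, parallel to the hinge, 39 mm out from the hatch's front face; shut, at x = -143, z = 75 in the box, so 250 mm from the hinge horizontally and 25 above it. It can be caged or pinched from above, fingers either side, through the whole swing. Moves with the hatch.
- hatch_press (a point): Middle of the yellow press pad (45 x 70 mm) on the hatch top near its front edge; shut, at x = -75, z = 101 mm in the box. Moves with the hatch. The hatch is a shell 56 mm deep, top face 100 above the bench when shut, front face x = -104, sides y = +-121.
- injector1: A fuel injector: dark square body 40 mm long, 24 x 24, green band; a round neck 20 mm thick, 34 long at each end (to +-54), brass nozzle tip out to +60. Origin mid-body on the axis (12 mm above the bench when lying there); x along the axis to the nozzle. About 0.22 kg. Any cradle, either way round. Two or three are present.
- injector2: A fuel injector: dark square body 40 mm long, 24 x 24, green band; a round neck 20 mm thick, 34 long at each end (to +-54), brass nozzle tip out to +60. Origin mid-body on the axis (12 mm above the bench when lying there); x along the axis to the nozzle. About 0.22 kg. Any cradle, either way round. Two or three are present.
- injector3: A fuel injector: dark square body 40 mm long, 24 x 24, green band; a round neck 20 mm thick, 34 long at each end (to +-54), brass nozzle tip out to +60. Origin mid-body on the axis (12 mm above the bench when lying there); x along the axis to the nozzle. About 0.22 kg. Any cradle, either way round. Two or three are present.
- bar: The red retaining bar, 216 mm long (x), 20 wide (y), 22 high (z), with a black band at its middle; origin in the middle of its underside. About 0.22 kg. Either way round.
- filter: Bystander: orange round filter, 56 mm in diameter, 50 high, standing among the injectors. Origin under its middle.
- spray: Bystander: green spray can, 60 mm in diameter, 160 high.
- mug: Bystander: white mug, 80 mm in diameter, 90 high.
- carton: Bystander: cardboard carton 90 x 60 x 60 mm high.
- cradle1 (a point): Cradle at y = -50 mm in the box: axis of an injector lying in it, 44 mm above the bench, midway between the two saddle rows; axes as the box. In each row the cradle is a notch 26 mm wide, floor 34 above the bench, sides up to 52. The injector's square body lies between the rows (12 mm play each way along x) with air below it down to the tub floor.
- cradle2 (a point): Middle cradle, y = 0: same shape as cradle1; point on the axis of an injector lying in it, 44 mm above the bench.
- cradle3 (a point): Cradle at y = +50 mm: same shape as cradle1; point on the axis of an injector lying in it, 44 mm above the bench.
- support1 (a point): Middle of the flat top of the blue bar support at y = -95 mm in the box, 60 above the bench; the top is 18 mm wide in y, with 10 mm high cheeks in x 36 mm apart that keep the bar in place. The bar laid across both supports clears the injectors by 4 mm, and the shut hatch clears the bar by 14.
- support2 (a point): The same on the other bar support, at y = +95 mm in the box.
- catch_gear (a point): Fixed point in the hatch gear inside the tub's front wall, at x = -80 mm, z = 50 in the box. Brass catch at y = 0 (x -86 to -67, up to 52 high) and an orange spring plunger at y = +92 that rises to 88 above the bench while the hatch is open. Nothing to handle here.

How it is judged:
By the outcome, as a careful person would: the job done as asked, in the order asked, and still so for the second after the job is handed in, with the robot touching nothing.
Of injector1, injector2, injector3 only 2 to 3 are there at a start; the rules pass over those that are not, and their reading is None.
At some moment in a run one of injector1, injector2, injector3, bar may be knocked a few centimetres aside while the robot is not near it.
Once in a run the grip may slacken for a moment while it holds something.
It also fails if it takes over 210 s, if anything falls off the work surface, if the arm or the gripper's body presses on something with over 40 N, if the wrist force passes 120 N, or if a joint passes its speed limit or range.

## Working session

There is one attempt and no reset: what is moved stays moved. The work goes in short steps, Python scripts to look and compute and a shell command to move; the robot and the scene stay as the last step left them, time stands still between calls to the robot, and variables do not carry over. Pictures are saved under pics/ and viewed, at most 18 in all, crops included, and the job is handed in when it is done.

```bash
ls; mkdir -p pics
python3 - <<'E'
from cell import env
import cv2
print(env.state())
for n in("scene","top","wrist"):
    print(n,env.camera_info(n))
    p,d=env.read_camera(n); cv2.imwrite(f'pics/{n}0.png',p[:,:,::-1])
    import numpy as np; np.savez(f'/tmp/{n}0.npz',p=p,d=d)
E
```

```text
cell.py
pics
steer.py
{'t': 0.0, 'joints': array([-1.39458824e+00,  4.91570576e-01,  1.55946247e+00, -6.27422062e-06,
        1.09168161e+00, -1.05597815e-01]), 'qvel': array([ 0.00086901,  0.00075836,  0.00050839, -0.0001059 , -0.00095223,
       -0.00027988]), 'tau': array([ 2.81080072e-03, -6.12625694e+01, -2.58178765e+01,  6.94704219e-02,
        4.82255383e-02, -9.45014153e-05]), 'eef_pos': array([ 173.78512636, -600.0974045 ,  214.05041646]), 'tcp_rot': array([-3.14047631e+00, -1.12727727e-04,  2.81808733e-01]), 'ft_force': array([-0.9242205 , -0.65129594,  0.29960805]), 'moment': array([ 0.02759697, -0.02720985,  0.03292272]), 'grip_force': 0.0, 'opening': 1.0008080001812245}
scene {'vertical_fov': 57.19118732652754, 'cx': 277.1234352638183, 'cy': 210.26845570785852, 'dist_coeffs': array([-0.09321177,  0.        ,  0.        ,  0.        ,  0.        ]), 'origin': array([1298.34458518,  513.3104405 ,  682.84370678]), 'attitude': array([-2.18116017, -0.01648595,  2.15956687])}
top {'vertical_fov': 52.75996266002749, 'cx': 273.1006839101001, 'cy': 207.58026441229902, 'dist_coeffs': array([-0.04299387,  0.        ,  0.        ,  0.        ,  0.        ]), 'origin': array([ 484.67874765,   39.50294762, 1080.04543473]), 'attitude': array([-3.01871649,  0.00966101, -1.58175874])}
wrist {'vertical_fov': 65.81693629892905, 'cx': 283.8996089228252, 'cy': 211.7988846637737, 'dist_coeffs': array([-0.07608453,  0.        ,  0.        ,  0.        ,  0.        ]), 'origin': array([ 252.70399736, -577.99733726,  383.19414356]), 'attitude': array([ 2.84243524e+00,  1.53392073e-04, -1.28859338e+00])}
```
View pics/top0.png

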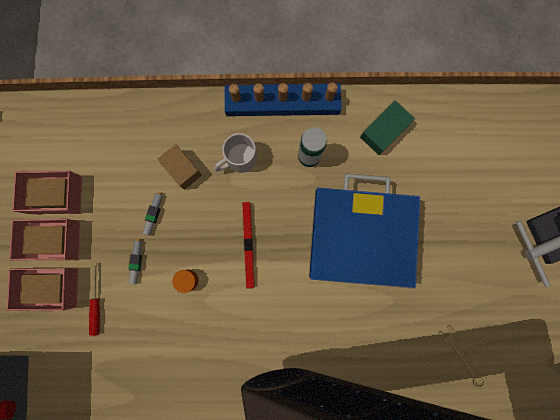

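View pics/scene0.png

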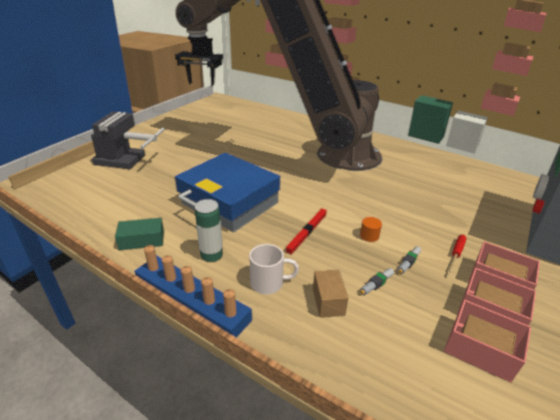

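The top view shows the hatch (310–420, 188–287) with its pad at (368,204) and handle at (367,178), away from the robot. The bar is at (249,245), two injectors at (154,214) and (137,261), and the filter at (185,281). The scene view confirms there are only two injectors.

Create h.py:
```python
import numpy as np, cv2
from cell import env
from scipy.spatial.transform import Rotation as Ro
def R(a): return Ro.from_euler('xyz',a).as_matrix()
def rays(info,uv):
    f=210/np.tan(np.radians(info['vertical_fov'])/2)
    K=np.array([[f,0,info['cx']],[0,f,info['cy']],[0,0,1]])
    n=cv2.undistortPoints(np.array(uv,float).reshape(-1,1,2),K,info['dist_coeffs']).reshape(-1,2)
    return np.c_[n,np.ones(len(n))]
def plane(info,uv,z):
    d=rays(info,uv)@R(info['attitude']).T; o=info['origin']
    return o+d*((z-o[2])/d[:,2])[:,None]
def pts(info,uv,dep):
    return info['origin']+(rays(info,uv)*np.array(dep)[:,None])@R(info['attitude']).T
def mask(p,lo,hi):
    m=cv2.inRange(cv2.cvtColor(p,cv2.COLOR_RGB2HSV),lo,hi)
    return cv2.morphologyEx(m,cv2.MORPH_OPEN,np.ones((2,2),np.uint8))
def blobs(m,amin=20):
    cs,_=cv2.findContours(m,cv2.RETR_EXTERNAL,cv2.CHAIN_APPROX_NONE)
    return sorted([c for c in cs if cv2.contourArea(c)>amin],key=cv2.contourArea,reverse=True)
def todo(target,yaw=None):
    """shift in tool axes from measured pose to world target TCP"""
    s=env.state(); M=R(s['tcp_rot'])
    print('t',round(s['t'],2),'tcp',s['eef_pos'].round(1),'rot',s['tcp_rot'].round(3),'tool shift',(M.T@(np.array(target)-s['eef_pos'])).round(1))
np.set_printoptions(suppress=True,precision=2)
```

Run:
```python
from h import *
i=env.camera_info('top'); z=np.load('/tmp/top0.npz'); p,d=z['p'],z['d']
def rep(n,m,h,k=3,amin=15):
    for c in blobs(m,amin)[:k]:
        P=plane(i,c.reshape(-1,2),h)[:,:2].astype(np.float32)
        r=cv2.minAreaRect(P); u=c.reshape(-1,2).mean(0)
        dd=d[int(u[1]),int(u[0])]; print(n,u.round(0),'c',np.array(r[0]).round(1),'size',np.array(r[1]).round(0),'ang',round(r[2],1),'box',cv2.boxPoints(r).round(0).tolist(),'depthpt',pts(i,[u],[dd])[0].round(0))
rep('hatch',mask(p,(100,120,50),(120,255,255)),100,2,500)
rep('pad',mask(p,(25,150,120),(35,255,255)),101,1)
rep('red',mask(p,(0,200,120),(4,255,255))|mask(p,(175,200,120),(180,255,255)),22,3)
rep('green',mask(p,(50,80,30),(90,255,255)),24,6)
rep('orange',mask(p,(5,200,120),(14,255,255)),50,1)
# injector necks: grey low saturation near
```

```text
hatch [367. 232.] c [ 532.8 -166.3] size [244. 212.] ang 84.4 box [[415.0, -277.0], [627.0, -298.0], [650.0, -55.0], [439.0, -35.0]] depthpt [ 547. -168.   99.]
hatch [283.  99.] c [871.6  19.5] size [279.  67.] ang 89.9 box [[838.0, -120.0], [905.0, -120.0], [905.0, 159.0], [838.0, 159.0]] depthpt [887.  19.  58.]
pad [369. 205.] c [ 609.9 -175.5] size [68. 43.] ang 84.1 box [[585.0, -207.0], [628.0, -211.0], [635.0, -144.0], [592.0, -140.0]] depthpt [ 609. -175.  100.]
red [250. 271.] c [460.6 107.7] size [89. 18.] ang 2.1 box [[416.0, 115.0], [416.0, 97.0], [505.0, 100.0], [505.0, 118.0]] depthpt [458. 107.  20.]
red [248. 223.] c [574.8 112.2] size [72. 18.] ang 2.7 box [[539.0, 119.0], [540.0, 102.0], [611.0, 105.0], [610.0, 123.0]] depthpt [576. 112.  20.]
red [ 92. 322.] c [337.2 499.1] size [12. 41.] ang 88.1 box [[316.0, 494.0], [358.0, 492.0], [358.0, 504.0], [317.0, 506.0]] depthpt [337. 497.  25.]
green [388. 129.] c [ 818.3 -250.3] size [ 69. 136.] ang 44.4 box [[746.0, -226.0], [841.0, -323.0], [891.0, -274.0], [796.0, -177.0]] depthpt [ 809. -242.   51.]
green [135. 267.] c [469.  392.8] size [28. 12.] ang 89.6 box [[463.0, 379.0], [475.0, 379.0], [475.0, 407.0], [463.0, 407.0]] depthpt [470. 393.  25.]
green [151. 219.] c [591.2 355.2] size [29. 12.] ang 75.5 box [[582.0, 342.0], [593.0, 340.0], [600.0, 368.0], [589.0, 371.0]] depthpt [592. 357.  19.]
green [304. 149.] c [764.6 -32.5] size [24. 10.] ang 38.0 box [[752.0, -36.0], [758.0, -44.0], [777.0, -29.0], [771.0, -21.0]] depthpt [734. -26. 140.]
orange [184. 282.] c [435.  263.8] size [50. 51.] ang 0.5 box [[410.0, 289.0], [410.0, 238.0], [460.0, 239.0], [460.0, 289.0]] depthpt [433. 264.  49.]
```

Run:
```python
import numpy as np,cv2
p=np.load('/tmp/top0.npz')['p']
cv2.imwrite('pics/crop.png',cv2.resize(p[150:310,110:270,::-1],None,fx=3.6,fy=3.6,interpolation=cv2.INTER_NEAREST))
```

```text
(no output)
```

View pics/crop.png

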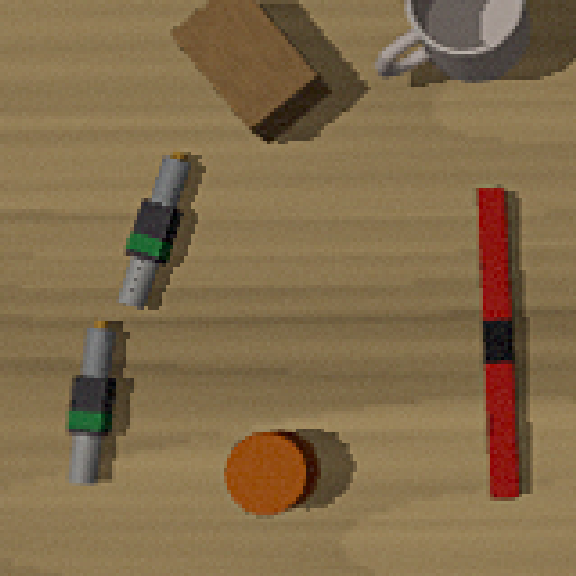

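The crop shows two injectors, nozzles away from the robot (crop pixels 178,155 and 100,323), near the carton and the filter. The bar's black band is at crop (497,342). The box origin works out at about (534.5,-167.5) with yaw 3.042.

First I'll go over the press pad with the gripper shut.

Run:
```python
from h import *
todo((610,-176,150))
```

```text
t 0.15 tcp [ 173.8 -600.2  214.2] rot [-3.14 -0.    0.28] tool shift [ 536.9 -286.1   64.5]
```

The rows are not in the units I measure in: shifts go in cm. I convert before sending: 180 mm is 18, -95 mm is -9.5.

```bash
python3 steer.py '{"motion": [[3.6, -1.9, 0.4, 0, 0], [7.2, -3.8, 0.8, 0, 0], [10.8, -5.7, 1.2, 0, 0], [14.4, -7.6, 1.6, 0, 0], [18, -9.5, 2, 0, 0]]}' && python3 steer.py '{"motion": [[3.6, -1.9, 0.4, 0, 0], [7.2, -3.8, 0.8, 0, 0], [10.8, -5.7, 1.2, 0, 0], [14.4, -7.6, 1.6, 0, 0], [18, -9.5, 2, 0, 0]]}' && python3 steer.py '{"motion": [[3.6, -1.9, 0.4, 0, 0], [7.2, -3.8, 0.8, 0, 0], [10.8, -5.7, 1.2, 0, 0], [14.4, -7.6, 1.6, 0, 0], [17.7, -9.5, 2, 0, 0]]}' && python3 steer.py '{"motion": [[0, 0, 0, -0.12, 0], [0, 0, 0, -0.24, 0], [0, 0, 0, -0.36, 0], [0, 0, 0, -0.48, 0], [0, 0, 0, -0.6, 0]]}' && python3 steer.py '{"motion": [[0, 0, 0, -0.12, 0], [0, 0, 0, -0.24, 0], [0, 0, 0, -0.36, 0], [0, 0, 0, -0.48, 0], [0, 0, 0, -0.59, 0]]}'; python3 -c "
from h import *
todo((610,-176,101))
i=env.camera_info('wrist');p,d=env.read_camera('wrist');cv2.imwrite('pics/w1.png',p[:,:,::-1])
i=env.camera_info('wrist')
for n,m,h in(('pad',mask(p,(25,150,120),(35,255,255)),101),('hatch',mask(p,(100,120,50),(120,255,255)),100)):
    c=blobs(m)[0]; P=plane(i,c.reshape(-1,2),h)[:,:2].astype(np.float32); r=cv2.minAreaRect(P); print(n,r,cv2.boundingRect(c))
"
```

```text
t: 0.57
eef_pos: [321.2, -457.5, 194.4]
tcp_rot: [-3.141, 0.0, 0.281]
ft_force: [0.3, -1.3, -0.4]
opening: 0.704
grip_force: 0.0
t: 0.98
eef_pos: [467.9, -316.1, 174.4]
tcp_rot: [3.142, 0.0, 0.282]
ft_force: [0.1, -0.7, 0.3]
opening: 0.355
grip_force: 0.0
t: 1.4
eef_pos: [611.8, -175.4, 154.2]
tcp_rot: [-3.142, 0.0, 0.282]
ft_force: [0.9, -0.3, -0.2]
opening: 0.027
grip_force: 0.0
t: 1.82
eef_pos: [610.3, -177.0, 154.3]
tcp_rot: [-3.141, 0.0, 0.888]
ft_force: [-0.4, -0.2, -0.4]
opening: 0.008
grip_force: 0.0
t: 2.23
eef_pos: [610.3, -177.2, 154.4]
tcp_rot: [-3.141, -0.0, 1.478]
ft_force: [0.7, -0.1, 0.1]
opening: 0.001
grip_force: 0.0
t 2.23 tcp [ 610.3 -177.2  154.4] rot [-3.14 -0.    1.48] tool shift [ 1.2 -0.3 53.4]Traceback (most recent call last):
  File "<string>", line 7, in <module>
    c=blobs(m)[0]; P=plane(i,c.reshape(-1,2),h)[:,:2].astype(np.float32); r=cv2.minAreaRect(P); print(n,r,cv2.boundingRect(c))
      ~~~~~~~~^^^
IndexError: list index out of range
```

Scaled: 65 mm is 6.5, 62 mm is 6.2.

```bash
python3 steer.py '{"motion": [[0, 0, 3, 0, 0], [0, 0, 5, 0, 0], [0, 0, 5.7, 0, 0], [0, 0, 6.2, 0, 0], [0, 0, 6.5, 0, 0]]}'; python3 steer.py '{"motion": [[0, 0, 0.1, 0, 0], [0, 0, 0.1, 0, 0]]}'
```

```text
t: 2.7
eef_pos: [611.1, -177.2, 90.1]
tcp_rot: [3.14, -0.0, 1.471]
ft_force: [3.2, 2.9, 5.7]
opening: 0.006
grip_force: 2.7
t: 2.87
eef_pos: [611.2, -177.2, 89.9]
tcp_rot: [3.139, 0.0, 1.471]
ft_force: [2.6, 2.1, 4.6]
opening: 0.007
grip_force: 2.3
```

Scaled: -100 mm is -10, -25 mm is -2.5.

```bash
python3 steer.py '{"motion": [[0, 0, -2.5, 0, 0], [0, 0, -6, 0, 0], [0, 0, -10, 0, 0.1], [0, 0, -12, 0, 0.3], [0, 0, -12, 0, 0.3]]}'; python3 -c "
from h import *
p,d=env.read_camera('scene');cv2.imwrite('pics/s2.png',p[:,:,::-1])
i=env.camera_info('top');p,d=env.read_camera('top');cv2.imwrite('pics/t2.png',cv2.resize(p[150:300,290:440,::-1],None,fx=3,fy=3))
"
```

```text
t: 3.28
eef_pos: [611.7, -178.0, 214.6]
tcp_rot: [3.134, 0.003, 1.471]
ft_force: [-0.2, -0.3, -0.1]
opening: 0.161
grip_force: 0.0
```

View pics/s2.png

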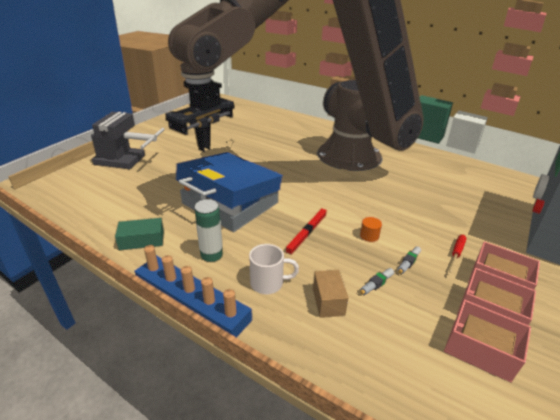

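The scene view shows the hatch popped ajar, with the handle bar around (180–214, 180–192). The arm is in a roomy elbow-up posture.

```bash
python3 -c "
from h import *
i=env.camera_info('scene');p,d=env.read_camera('scene')
x0,y0=170,170
q=p[y0:205,x0:225].astype(int); yy,xx=np.nonzero((q.min(2)>110)&(q.max(2)-q.min(2)<35)); yy+=y0;xx+=x0
P=pts(i,np.c_[xx,yy],d[yy,xx]); o=np.array([534.5,-167.5]);a=3.042
L=P[:,:2]-o; B=np.c_[L@[np.cos(a),np.sin(a)],L@[-np.sin(a),np.cos(a)],P[:,2]]
k=(B[:,0]<-122)&(B[:,0]>-150); print(k.sum(),np.median(B[k],0),B[k].min(0),B[k].max(0)); 
todo((667.5,-181,150))
"
```

```text
113 [-138.67   -9.84  125.19] [-143.51  -57.4   118.73] [-122.81   51.86  128.85]
t 3.43 tcp [ 609.9 -177.2  208.4] rot [-3.14  0.    1.47] tool shift [ 1.9 57.8 58.3]
```

```bash
python3 steer.py '{"motion": [[0.1, 3, 0, 0, 0.3], [0.2, 5.8, 1, 0, 0.3], [0.2, 5.8, 5, 0, 0.3], [0.2, 5.8, 8.5, 0, 0.3], [0.2, 5.8, 10.1, 0, 0.3]]}';python3 steer.py '{"motion": [[0, 0, 0, 0, 0], [0, 0, 0, 0, 0], [0, 0, 0, 0, 0], [0, 0, 0, 0, 0]]}'
```

```text
t: 3.85
eef_pos: [665.9, -180.1, 101.1]
tcp_rot: [-3.133, -0.002, 1.472]
ft_force: [-0.2, -0.2, -1.1]
opening: 0.299
grip_force: 0.0
t: 4.18
eef_pos: [670.9, -181.5, 110.1]
tcp_rot: [3.134, 0.001, 1.472]
ft_force: [6.7, 0.4, -0.2]
opening: 0.096
grip_force: 30.0
```

Scaled: -57 mm is -5.7, -25 mm is -2.5.

```bash
python3 steer.py '{"motion": [[0, -0.5, -1.4, 0, 0], [0, -1.1, -2.9, 0, 0], [0, -1.75, -4.35, 0, 0], [0, -2.5, -5.7, 0, 0], [0, -3.4, -7.05, 0, 0]]}' && python3 steer.py '{"motion": [[0, -0.9, -1.3, 0, 0], [0, -1.9, -2.5, 0, 0], [0, -3, -3.65, 0, 0], [0, -4.1, -4.7, 0, 0], [0, -5.35, -5.7, 0, 0]]}';python3 -c "
from h import *
todo((0,0,0))"
```

```text
t: 4.6
eef_pos: [636.3, -178.1, 181.6]
tcp_rot: [3.134, 0.002, 1.472]
ft_force: [7.6, -0.3, 0.8]
opening: 0.099
grip_force: 30.0
t: 5.02
eef_pos: [582.5, -172.8, 238.7]
tcp_rot: [3.134, 0.002, 1.472]
ft_force: [6.2, -1.3, 3.7]
opening: 0.097
grip_force: 30.0
t 5.02 tcp [ 582.5 -172.8  238.7] rot [3.13 0.   1.47] tool shift [ 114.8 -598.6  233.9]
```

Scaled: -69 mm is -6.9, -54 mm is -5.4.

```bash
python3 steer.py '{"motion": [[0, -1.3, -0.9, 0, 0], [0, -2.6, -1.75, 0, 0], [0, -4, -2.5, 0, 0], [0, -5.4, -3.17, 0, 0], [0, -6.9, -3.75, 0, 0]]}' && python3 steer.py '{"motion": [[0, -1.5, -0.5, 0, 0], [0, -3, -0.9, 0, 0], [0, -4.5, -1.25, 0, 0], [0, -6, -1.5, 0, 0], [0, -7.6, -1.55, 0, 0]]}' && python3 steer.py '{"motion": [[0, -1.6, 0.1, 0, 0], [0, -3.2, 0.3, 0, 0], [0, -4.7, 0.6, 0, 0], [0, -6.2, 1, 0, 0], [0, -7.6, 1.5, 0, 0]]}'
```

```text
t: 5.43
eef_pos: [513.1, -165.9, 275.8]
tcp_rot: [3.135, 0.002, 1.472]
ft_force: [2.1, -1.1, 1.3]
opening: 0.094
grip_force: 30.0
t: 5.85
eef_pos: [436.7, -158.1, 290.2]
tcp_rot: [3.137, 0.002, 1.472]
ft_force: [0.6, -1.2, -3.1]
opening: 0.093
grip_force: 30.0
t: 6.27
eef_pos: [361.3, -151.0, 277.6]
tcp_rot: [3.135, 0.004, 1.472]
ft_force: [-13.6, 1.3, 41.8]
opening: 0.099
grip_force: 30.0
```

```bash
python3 steer.py '{"motion": [[0, 0, -0.6, 0, 0.3], [0, 0, -0.8, 0, 0.3], [0, 0, -0.8, 0, 0.3]]}'; python3 steer.py '{"motion": [[0, 0, -4, 0, 0.3], [0, 0, -8, 0, 0.3], [0, 0, -11, 0, 0.3]]}'; python3 -c "
from h import *
p,d=env.read_camera('scene');cv2.imwrite('pics/s3.png',p[:,:,::-1])"
```

```text
t: 6.52
eef_pos: [361.6, -150.7, 282.6]
tcp_rot: [3.139, 0.002, 1.472]
ft_force: [-1.9, -0.0, 1.1]
opening: 0.249
grip_force: 0.8
t: 6.77
eef_pos: [361.7, -150.5, 394.1]
tcp_rot: [3.14, 0.001, 1.472]
ft_force: [0.7, -0.7, -0.9]
opening: 0.297
grip_force: 0.0
```

View pics/s3.png

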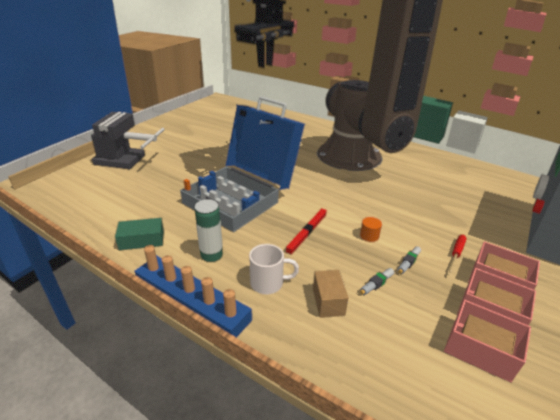

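The hatch is wide open (230–300, 105–190) and the saddles in the tub are visible. Next I'll take the wrist camera over the injectors.

Scaled: 190 mm is 19, 38 mm is 3.8.

```bash
python3 steer.py '{"motion": [[3.8, 0.8, 0.7, 0, 0.5], [7.6, 1.5, 1.4, 0, 0.5], [11.4, 2.3, 2.1, 0, 0.5], [15.2, 3, 2.8, 0, 0.5], [19, 3.8, 3.6, 0, 0.5]]}' && python3 steer.py '{"motion": [[3.8, 0.8, 0.7, 0, 0.5], [7.6, 1.5, 1.4, 0, 0.5], [11.4, 2.3, 2.1, 0, 0.5], [15.2, 3, 2.8, 0, 0.5], [19, 3.8, 3.6, 0, 0.5]]}' && python3 steer.py '{"motion": [[3.8, 0.8, 0.7, 0, 0.5], [7.6, 1.5, 1.4, 0, 0.5], [11.4, 2.3, 2.1, 0, 0.5], [15.2, 3, 2.8, 0, 0.5], [15.3, 3, 2.8, 0.12, 0.5]]}' && python3 steer.py '{"motion": [[0, 0, 0, 0.12, 0.5], [0, 0, 0, 0.24, 0.5], [0, 0, 0, 0.36, 0.5], [0, 0, 0, 0.48, 0.5], [0, 0, 0, 0.6, 0.5]]}' && python3 steer.py '{"motion": [[0, 0, 0, 0.12, 0.5], [0, 0, 0, 0.24, 0.5], [0, 0, 0, 0.36, 0.5], [0, 0, 0, 0.48, 0.5], [0, 0, 0, 0.6, 0.5]]}'
cat > look.py <<'E'
from h import *
import sys
s=env.state()
i=env.camera_info('wrist');p,d=env.read_camera('wrist');cv2.imwrite('pics/'+sys.argv[1]+'.png',p[:,:,::-1])
np.savez('/tmp/w.npz',p=p,d=d)
import pickle;pickle.dump(i,open('/tmp/wi.pkl','wb'))
print(s['eef_pos'],s['tcp_rot'])
for n,m,h in (('green',mask(p,(50,80,30),(90,255,255)),24),('red',mask(p,(0,200,90),(4,255,255))|mask(p,(175,200,90),(180,255,255)),22),('orange',mask(p,(5,200,120),(14,255,255)),50)):
  for c in blobs(m,60)[:4]:
    u=c.reshape(-1,2); r=cv2.minAreaRect(plane(i,u,h)[:,:2].astype(np.float32)); b=cv2.boxPoints(r)
    e=[b[1]-b[0],b[2]-b[1]]; L=max(e,key=np.linalg.norm); print(n,u.mean(0).round(),'c',np.round(r[0],1),'size',np.round(r[1],1),'long axis yaw',round(float(np.arctan2(L[1],L[0])),3))
E
python3 look.py w3
```

```text
t: 7.23
eef_pos: [418.4, 36.8, 355.2]
tcp_rot: [3.14, -0.0, 1.472]
ft_force: [1.4, -0.0, 0.3]
opening: 0.493
grip_force: 0.0
t: 7.65
eef_pos: [474.9, 222.7, 318.8]
tcp_rot: [3.141, -0.0, 1.472]
ft_force: [1.4, -0.3, 0.5]
opening: 0.502
grip_force: 0.0
t: 8.07
eef_pos: [520.0, 374.8, 288.0]
tcp_rot: [-3.14, 0.001, 1.357]
ft_force: [0.4, 0.2, 0.7]
opening: 0.501
grip_force: 0.0
t: 8.48
eef_pos: [519.7, 370.0, 290.7]
tcp_rot: [-3.142, -0.0, 0.746]
ft_force: [-0.5, -0.1, -0.1]
opening: 0.498
grip_force: 0.0
t: 8.9
eef_pos: [519.7, 369.9, 290.8]
tcp_rot: [-3.142, -0.0, 0.146]
ft_force: [0.5, -0.7, -1.2]
opening: 0.497
grip_force: 0.0
[519.67 369.89 290.79] [-3.14 -0.    0.15]
green [302. 122.] c [592.2 355.5] size [23.9 11.9] long axis yaw 1.266
green [260. 207.] c [470.7 395.7] size [23.4 12.4] long axis yaw 1.46
```

View pics/w3.png

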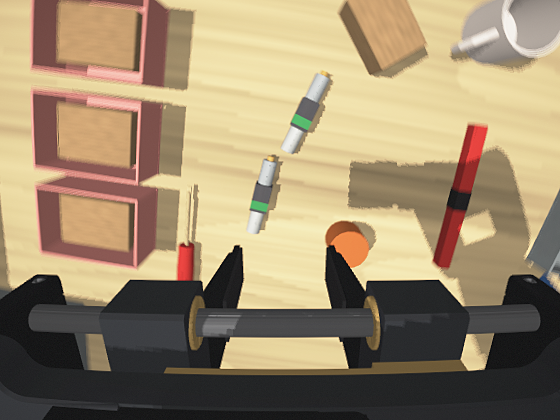

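The wrist view shows injector A from tip (270,158) to tail (252,232) and B from tip (327,72) to tail (289,150). The filter is at (347,243).

```bash
cat > inj.py <<'E'
from h import *
import pickle,sys
i=pickle.load(open('/tmp/wi.pkl','rb'));p=np.load('/tmp/w.npz')['p']
hsv=cv2.cvtColor(p,cv2.COLOR_RGB2HSV)
for c in blobs(mask(p,(50,80,30),(90,255,255)),60):
    u=c.reshape(-1,2).mean(0)
    P=plane(i,[u],24)[0,:2]
    # dark body+green pixels near: all at top z=24
    yy,xx=np.mgrid[0:420,0:560]; W=plane(i,np.c_[xx.ravel(),yy.ravel()],24)[:,:2].reshape(420,560,2)
    near=np.hypot(*(W-P).transpose(2,0,1))<38
    body=near&((hsv[...,2]<85)|((hsv[...,0]>50)&(hsv[...,0]<90)&(hsv[...,1]>80)))&(yy<245)
    n,l,st,ct=cv2.connectedComponentsWithStats(body.astype(np.uint8)); k=l[int(u[1]),int(u[0])]
    r=cv2.minAreaRect(W[l==k].astype(np.float32)); print('body',np.round(r[0],1),np.round(r[1],1),r[2])
W2=lambda a:plane(i,[a],16)[0,:2]
for n,t,b in (('A',(270,158),(252,232)),('B',(327,72),(289,150))):
    a,c=W2(t),W2(b); print(n,a,c,(a+c)/2,np.arctan2(*(a-c)[::-1]),np.hypot(*(a-c)))
E
python3 inj.py
```

```text
body [593.2 357. ] [23.9 11.9] 72.2281265258789
body [471.9 397.2] [23.4 12.4] 83.67113494873047
A [538.88 390.76] [428.3  402.37] [483.59 396.57] -0.10462384057787608 111.18335762980568
B [659.19 333.5 ] [553.37 366.74] [606.28 350.12] -0.30433805931913077 110.91287299548085
```

```bash
python3 -c "
from h import *
todo((482,395.3,80))"
```

```text
t 8.95 tcp [519.7 369.9 290.9] rot [-3.14 -0.    0.14] tool shift [-33.9 -30.3 210.9]
```

Scaled: 186 mm is 18.6, 150 mm is 15.

```bash
python3 steer.py '{"motion": [[-0.8, -0.7, 3.8, 0.1, 0.5], [-1.6, -1.4, 7.6, 0.2, 0.5], [-2.4, -2.1, 11.4, 0.253, 0.5], [-3.4, -3, 15, 0.253, 0.5], [-3.4, -3, 18.6, 0.253, 0.5]]}' ; python3 steer.py '{"motion": [[0, 0, 2.4, 0, 0.5], [0, 0, 2.4, 0, 0.5]]}'; python3 -c "
from h import *
todo((482,395.3,4))"
```

```text
t: 9.37
eef_pos: [479.7, 395.1, 103.4]
tcp_rot: [-3.141, 0.0, -0.097]
ft_force: [0.1, 0.1, -0.6]
opening: 0.5
grip_force: 0.0
t: 9.53
eef_pos: [479.3, 393.1, 76.1]
tcp_rot: [3.137, 0.006, -0.098]
ft_force: [0.0, -0.1, -0.8]
opening: 0.499
grip_force: 0.0
t 9.53 tcp [479.3 393.1  76.1] rot [ 3.14  0.01 -0.1 ] tool shift [ 2.9 -2.8 72.1]
```

Scaled: 2 mm is 0.2, -1 mm is -0.1.

```bash
python3 steer.py '{"motion": [[0.2, -0.1, 3, 0, 0.5], [0.2, -0.1, 5.8, 0, 0.5], [0.2, -0.1, 7.2, 0, 0.5], [0.2, -0.1, 7.2, 0, 0.3], [0.2, -0.1, 7.2, 0, 0]]}' ; python3 steer.py '{"motion": [[0, 0, 0, 0, 0], [0, 0, 0, 0, 0], [0, 0, 0, 0, 0]]}';python3 steer.py '{"motion": [[0, 0, -3.5, 0, 0], [0, 0, -7, 0, 0], [0, 0, -10, 0, 0], [0, 0, -14, 0, 0], [0, 0, -17, 0, 0]]}'
```

```text
t: 9.95
eef_pos: [484.0, 395.1, 10.0]
tcp_rot: [-3.141, -0.0, -0.1]
ft_force: [0.2, -0.5, 0.9]
opening: 0.411
grip_force: 0.0
t: 10.2
eef_pos: [484.4, 395.5, 11.0]
tcp_rot: [-3.139, -0.003, -0.101]
ft_force: [-0.5, 1.0, 7.2]
opening: 0.25
grip_force: 30.0
t: 10.62
eef_pos: [483.4, 394.7, 182.6]
tcp_rot: [-3.14, -0.002, -0.101]
ft_force: [1.1, 0.1, -1.7]
opening: 0.251
grip_force: 30.0
```

```bash
python3 look.py w4
```

```text
[483.43 394.7  182.59] [-3.14 -0.   -0.1 ]
green [285. 294.] c [366.2 404. ] size [50.7 23.8] long axis yaw 1.47
green [311.  80.] c [592.5 356.8] size [24.3 12.4] long axis yaw 1.276
```

View pics/w4.png

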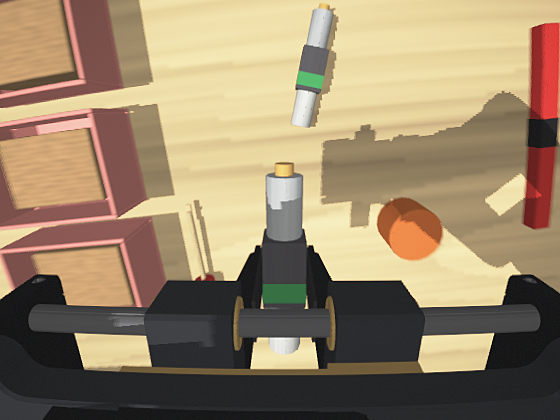

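The wrist view shows injector A held level between the pads, its band at (285,294), and B untouched. Next I'll carry it over the box and measure the box.

```bash
python3 steer.py '{"motion": [[0.4, 3.8, -1.4, 0, 0], [0.8, 7.6, -2.8, 0, 0], [1.2, 11.4, -4.2, 0, 0], [1.6, 15.2, -5.6, 0, 0], [2, 19, -7, 0, 0]]}' && python3 steer.py '{"motion": [[0.4, 3.8, -1.4, 0, 0], [0.8, 7.6, -2.8, 0, 0], [1.2, 11.4, -4.2, 0, 0], [1.6, 15.2, -5.6, 0, 0], [2, 19, -7, 0, 0]]}' && python3 steer.py '{"motion": [[0.4, 3.8, -0.2, 0, 0], [0.8, 7.6, -0.4, 0, 0], [1.2, 11.4, -0.7, 0, 0], [1.2, 15.2, -0.7, 0, 0], [1.2, 17.2, -0.7, 0, 0]]}' && python3 steer.py '{"motion": [[0, 0, 0, 0, 0], [0, 0, 0, 0, 0]]}';  python3 look.py w5
```

```text
t: 11.08
eef_pos: [483.4, 201.9, 250.0]
tcp_rot: [3.141, -0.0, -0.101]
ft_force: [1.8, -1.0, -2.4]
opening: 0.252
grip_force: 30.0
t: 11.5
eef_pos: [484.0, 10.9, 320.2]
tcp_rot: [3.141, -0.001, -0.101]
ft_force: [0.8, 0.4, -2.2]
opening: 0.249
grip_force: 30.0
t: 11.92
eef_pos: [478.6, -163.0, 326.4]
tcp_rot: [3.141, -0.0, -0.103]
ft_force: [0.1, 0.1, -2.0]
opening: 0.252
grip_force: 30.0
t: 12.08
eef_pos: [478.9, -160.5, 326.1]
tcp_rot: [-3.142, 0.0, -0.103]
ft_force: [0.2, 0.7, -2.6]
opening: 0.249
grip_force: 30.0
[ 478.85 -160.5   326.14] [-3.14  0.   -0.1 ]
green [285. 294.] c [ 273.9 -142.7] size [73.5 34.3] long axis yaw 1.467
```

View pics/w5.png

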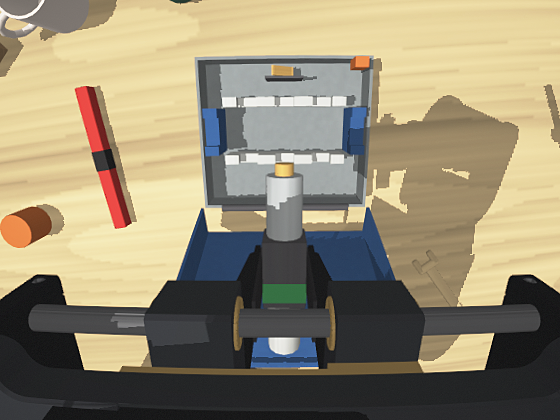

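The tub rim spans about (195,58) to (373,208), with the saddle teeth in rows at v≈101 and v≈157. The bar, now from (85,88) to (123,226), has been knocked askew, so I'll measure it again later.

Run:
```python
from h import *
import pickle
i=pickle.load(open('/tmp/wi.pkl','rb'));z=np.load('/tmp/w.npz');p,d=z['p'],z['d']
o=np.array([534.5,-167.5]);a=3.042
def box(P):
    L=P[:,:2]-o; return np.c_[L@[np.cos(a),np.sin(a)],L@[-np.sin(a),np.cos(a)]]
yy,xx=np.mgrid[50:215,185:385]; uv=np.c_[xx.ravel(),yy.ravel()]
P=pts(i,uv,d[yy,xx].ravel()); B=np.c_[box(P),P[:,2]]
q=p[yy,xx].reshape(-1,3).astype(int)
for n,lo,hi in(('rim',46,54.0),('sup',66,76)):
    k=(B[:,2]>lo)&(B[:,2]<hi)
    m=k.reshape(yy.shape).astype(np.uint8)
    for c in blobs(m,12):
        mm=np.zeros_like(m);cv2.drawContours(mm,[c],-1,1,-1);s=B[(mm.ravel()>0)&k]; h=np.median(s[:,2]); u=c.reshape(-1,2)+[185,50]
        bb=box(plane(i,u,{'rim':50,'sup':70}[n])); print(n,u.mean(0).round(),'x',bb[:,0].min().round(1),bb[:,0].max().round(1),'y',bb[:,1].min().round(1),bb[:,1].max().round(1),'h',h)
m=((q.min(1)>215)).reshape(yy.shape).astype(np.uint8)
for c in sorted(blobs(m,10),key=lambda c:c[0,0,1]):
    u=c.reshape(-1,2)+[185,50]; bb=box(plane(i,u,52)); print('white',u.mean(0).round(),'x',bb[:,0].min().round(1),bb[:,0].max().round(1),'y',bb[:,1].min().round(1),bb[:,1].max().round(1))
b=box(plane(i,[(195,58),(374,56),(366,208),(203,207)],50));print(b)
```

```text
rim [284. 125.] x -98.1 108.5 y -114.9 116.0 h 49.1819163433465
rim [303. 101.] x -47.1 -35.7 y 13.6 37.3 h 50.85967114745225
rim [265. 158.] x 28.4 40.8 y -36.9 -13.3 h 50.61717387523731
rim [265. 101.] x -47.2 -35.8 y -36.1 -13.8 h 50.86430236599682
rim [302. 158.] x 28.6 39.6 y 13.9 37.4 h 50.80696013603057
rim [281.  74.] x -85.3 -69.5 y -23.9 25.1 h 50.8417853588723
rim [339. 101.] x -46.0 -35.8 y 63.3 82.2 h 51.117370062204145
rim [229. 102.] x -45.3 -34.9 y -80.8 -62.3 h 50.75102156589074
rim [233. 159.] x 29.5 40.5 y -79.6 -61.2 h 50.98624048103676
rim [337. 159.] x 30.0 41.0 y 63.2 81.6 h 51.058428447029314
sup [212. 151.] x 16.3 26.9 y -103.0 -84.1 h 68.92121361699131
sup [357. 150.] x 15.7 26.1 y 86.0 104.8 h 69.25261243124203
sup [210. 113.] x -32.4 -21.3 y -103.5 -84.6 h 68.9500503320553
sup [359. 112.] x -31.9 -22.0 y 86.4 103.4 h 68.85387954199155
white [305. 101.] x -46.9 -35.6 y -6.0 60.6
white [339. 101.] x -47.0 -35.7 y 64.4 80.5
white [258. 102.] x -45.9 -34.8 y -54.5 -11.2
white [229. 102.] x -46.4 -34.9 y -80.6 -63.2
white [296. 158.] x 26.9 40.7 y -3.8 37.2
white [322. 157.] x 27.0 37.9 y 43.8 60.4
white [260. 158.] x 28.0 40.5 y -51.7 -13.3
white [337. 159.] x 29.7 40.7 y 64.3 81.1
white [232. 160.] x 30.5 41.5 y -80.3 -62.3
white [279. 191.] x 62.8 104.7 y -18.4 5.7
[[ -95.21 -113.11]
 [ -96.92  115.75]
 [ 105.75  117.95]
 [ 103.4  -116.22]]
```

Run:
```python
from h import *
import pickle
i=pickle.load(open('/tmp/wi.pkl','rb'));s=env.state()
z=s['eef_pos'][2]+14
P=plane(i,[(285,294),(263,235),(306,235),(285,164),(284,352)],z); print(((P-s['eef_pos'])@R(s['tcp_rot'])).round(1))
for c in ((532.4,-218.2,120),(542.4,-118.6,120)): todo(c)
```

```text
[[-12.4   2.7 -14. ]
 [ 22.1  -8.5 -14. ]
 [ 22.   13.4 -14. ]
 [ 58.4   2.7 -14. ]
 [-51.6   2.1 -14. ]]
t 12.13 tcp [ 479.  -159.6  326.2] rot [-3.14  0.   -0.1 ] tool shift [ 59.1  52.9 206.2]
t 12.13 tcp [ 479.  -159.6  326.2] rot [-3.14  0.   -0.1 ] tool shift [ 58.9 -47.3 206.2]
```

The rows are not in the units I measure in: shifts go in cm. I convert before sending: 50 mm is 5, 156 mm is 15.6.

```bash
python3 steer.py '{"motion": [[2, 1.8, 2, 0, 0], [4, 3.6, 5, 0, 0], [5.9, 5.15, 8.5, 0, 0], [5.9, 5.15, 12, 0, 0], [5.9, 5.15, 15.6, 0, 0]]}' && python3 steer.py '{"motion": [[0, 0, 3, 0, 0], [0, 0, 6, 0, 0], [0, 0, 8, 0, 0], [0, 0, 9, 0, 0], [0, 0, 9, 0, 0]]}'; python3 look.py w6; python3 -c "
from h import *
p,d=env.read_camera('scene');w=cv2.imread('pics/w6.png')
cv2.imwrite('pics/c6.png',np.hstack([cv2.resize(p[0:260,100:450,::-1],None,fx=1.2,fy=1.2),cv2.resize(w[0:312,100:480],None,fx=1,fy=1)]))
todo((532.4,-217,80))"
```

```text
t: 12.55
eef_pos: [533.6, -216.3, 168.6]
tcp_rot: [3.141, -0.001, -0.1]
ft_force: [0.5, -0.2, -1.8]
opening: 0.249
grip_force: 30.0
t: 12.97
eef_pos: [532.5, -215.5, 78.5]
tcp_rot: [-3.14, 0.003, -0.1]
ft_force: [0.3, 0.2, -2.3]
opening: 0.25
grip_force: 30.0
[ 532.45 -215.52   78.5 ] [-3.14  0.   -0.1 ]
green [285. 294.] c [ 477.9 -212.2] size [34.7 16.3] long axis yaw 1.471
t 13.07 tcp [ 533.5 -216.5   81.1] rot [ 3.14 -0.   -0.1 ] tool shift [-1.1  0.6  1.1]
```

View pics/c6.png

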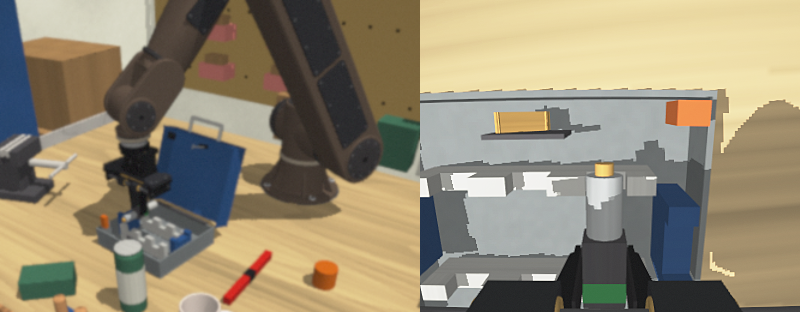

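Run:
```python
from h import *
import pickle
i=pickle.load(open('/tmp/wi.pkl','rb')); s={'eef_pos':np.array([532.9,-216.,80]),'tcp_rot':np.array([np.pi,0,-.1])}
p=np.load('/tmp/w.npz')['p']
for v in (178,184,190): print(v,[ (u,int(p[v,u].mean())) for u in range(196,345,4)])
f=lambda uv,z:((plane(i,uv,z)-s['eef_pos'])@R(s['tcp_rot'])).round(1)[:,:2]
print('tooth end left/right edges',f([(308,186),(337,186)],52),'mid tooth left',f([(221,186)],52)); print('neck',f([(267,200),(304,200)],82),f([(267,225),(306,225)],82))
```

```text
178 [(196, 157), (200, 156), (204, 253), (208, 242), (212, 241), (216, 242), (220, 241), (224, 241), (228, 246), (232, 247), (236, 247), (240, 251), (244, 254), (248, 230), (252, 209), (256, 210), (260, 154), (264, 143), (268, 203), (272, 218), (276, 206), (280, 191), (284, 165), (288, 182), (292, 189), (296, 178), (300, 153), (304, 164), (308, 163), (312, 163), (316, 161), (320, 160), (324, 161), (328, 250), (332, 248), (336, 174), (340, 108), (344, 108)]
184 [(196, 158), (200, 157), (204, 179), (208, 241), (212, 242), (216, 241), (220, 241), (224, 241), (228, 240), (232, 175), (236, 154), (240, 154), (244, 153), (248, 154), (252, 154), (256, 154), (260, 153), (264, 147), (268, 201), (272, 219), (276, 222), (280, 226), (284, 229), (288, 219), (292, 207), (296, 184), (300, 149), (304, 163), (308, 162), (312, 161), (316, 159), (320, 159), (324, 161), (328, 155), (332, 153), (336, 105), (340, 58), (344, 57)]
190 [(196, 170), (200, 174), (204, 183), (208, 183), (212, 179), (216, 179), (220, 176), (224, 177), (228, 241), (232, 222), (236, 152), (240, 153), (244, 153), (248, 153), (252, 153), (256, 154), (260, 152), (264, 152), (268, 203), (272, 221), (276, 222), (280, 227), (284, 228), (288, 218), (292, 205), (296, 181), (300, 147), (304, 103), (308, 163), (312, 161), (316, 158), (320, 158), (324, 160), (328, 154), (332, 152), (336, 92), (340, 61), (344, 62)]
tooth end left/right edges [[38.1 15.6]
 [38.2 33.5]] mid tooth left [[ 38.1 -38. ]]
neck [[37.3 -8.1]
 [37.3 11.4]] [[23.3 -8.3]
 [23.3 12.8]]
```

Scaled: 38 mm is 3.8, 36 mm is 3.6.

```bash
python3 steer.py '{"motion": [[-0.05, 0.05, 1.5, 0, 0], [-0.05, 0.05, 2.7, 0, 0], [-0.05, 0.05, 3.3, 0, 0], [-0.05, 0.05, 3.6, 0, 0], [-0.05, 0.05, 3.8, 0, 0]]}' && python3 steer.py '{"motion": [[0, 0, 0, 0, 0], [0, 0, 0, 0, 0]]}'
```

```text
t: 13.48
eef_pos: [532.8, -217.5, 42.9]
tcp_rot: [3.141, -0.001, -0.101]
ft_force: [-0.6, 1.0, 3.2]
opening: 0.252
grip_force: 30.0
t: 13.65
eef_pos: [532.8, -217.5, 43.0]
tcp_rot: [3.141, -0.001, -0.101]
ft_force: [0.3, 0.6, -0.2]
opening: 0.25
grip_force: 30.0
```

Scaled: -40 mm is -4, -10 mm is -1.

```bash
python3 steer.py '{"motion": [[0, 0, 0, 0, 0.45], [0, 0, 0, 0, 0.45], [0, 0, 0, 0, 0.45], [0, 0, -1, 0, 0.45], [0, 0, -4, 0, 0.45]]}' && python3 steer.py '{"motion": [[0, 0, -4, 0, 0.45], [-1, -1.5, -8, 0, 0.5], [-2, -3, -12, 0, 0.5], [-3, -4.5, -16, 0, 0.5], [-4.5, -6, -19, 0, 0.5]]}' && python3 steer.py '{"motion": [[0, 0, -1, 0, 0.5], [0, 0, -1, 0, 0.5]]}'; python3 look.py w7
```

```text
t: 14.07
eef_pos: [530.9, -216.7, 80.1]
tcp_rot: [-3.139, 0.005, -0.101]
ft_force: [0.4, -0.4, -0.1]
opening: 0.447
grip_force: 0.0
t: 14.48
eef_pos: [494.0, -153.4, 273.8]
tcp_rot: [3.141, -0.002, -0.102]
ft_force: [0.7, 0.0, -0.1]
opening: 0.499
grip_force: 0.0
t: 14.65
eef_pos: [494.6, -153.5, 284.6]
tcp_rot: [3.139, -0.006, -0.1]
ft_force: [-0.4, -0.6, -0.1]
opening: 0.5
grip_force: 0.0
[ 494.59 -153.55  284.6 ] [ 3.14 -0.01 -0.1 ]
green [332. 158.] c [ 514.4 -222.1] size [28.  14.5] long axis yaw 1.473
```

View pics/w7.png

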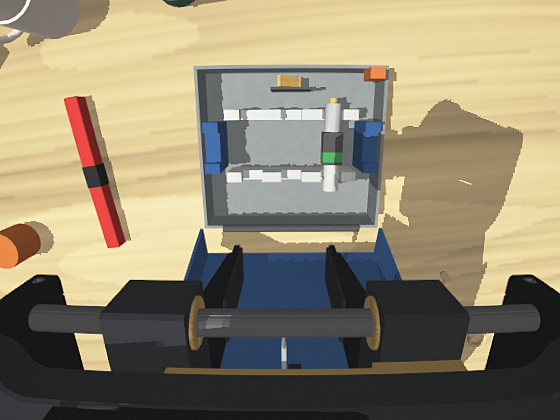

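The wrist view shows injector A in the right-hand cradle, band at (332,158). The bar runs from (76,98) to (115,246).

Run:
```python
from h import *
import pickle
i=pickle.load(open('/tmp/wi.pkl','rb'));z=np.load('/tmp/w.npz');p,d=z['p'],z['d']
uv=[(332,158),(332,142),(333,110),(330,183),(262,114),(231,178)]
P=pts(i,uv,[d[v,u] for u,v in uv]); o=np.array([537.4,-168.4]);a=3.042
L=P[:,:2]-o; print(np.c_[L@[np.cos(a),np.sin(a)],L@[-np.sin(a),np.cos(a)],P[:,2]])
todo((560,350,280))
```

```text
[[ 14.13  50.5   55.43]
 [ -5.21  49.82  55.03]
 [-37.16  -9.79 454.17]
 [ 46.27  49.85  51.24]
 [-37.98 -34.77  50.35]
 [ 39.73 -75.19  51.23]]
t 14.7 tcp [ 494.3 -153.9  282.2] rot [ 3.14 -0.   -0.1 ] tool shift [  14.6 -507.9    1.6]
```

```bash
python3 steer.py '{"motion": [[0, -3.8, 0, 0, 0.5], [0, -7.6, 0, 0, 0.5], [0, -11.4, 0, 0, 0.5], [0, -15.2, 0, 0, 0.5], [0, -19, 0, 0, 0.5]]}' && python3 steer.py '{"motion": [[0, -3.8, 0, 0, 0.5], [0, -7.6, 0, 0, 0.5], [0, -11.4, 0, 0, 0.5], [0, -15.2, 0, 0, 0.5], [0, -19, 0, 0, 0.5]]}' && python3 steer.py '{"motion": [[0, -3.8, 0, 0.1, 0.5], [0, -7.6, 0, 0.2, 0.5], [0, -11, 1, 0.2, 0.5], [0, -12.8, 2, 0.2, 0.5], [0, -12.8, 3, 0.2, 0.5]]}' && python3 steer.py '{"motion": [[0, 0, 0, 0, 0.5], [0, 0, 0, 0, 0.5]]}'; python3 look.py w8;python3 inj.py
```

```text
t: 15.12
eef_pos: [513.2, 36.4, 278.7]
tcp_rot: [3.141, 0.003, -0.102]
ft_force: [0.9, 0.1, 0.4]
opening: 0.502
grip_force: 0.0
t: 15.53
eef_pos: [532.6, 225.7, 278.4]
tcp_rot: [3.14, 0.003, -0.102]
ft_force: [0.7, -0.7, 0.8]
opening: 0.501
grip_force: 0.0
t: 15.95
eef_pos: [545.3, 354.1, 247.2]
tcp_rot: [3.139, 0.003, -0.298]
ft_force: [0.2, -0.1, 0.6]
opening: 0.503
grip_force: 0.0
t: 16.12
eef_pos: [545.4, 350.2, 249.0]
tcp_rot: [3.139, 0.002, -0.302]
ft_force: [0.0, -0.0, 0.5]
opening: 0.5
grip_force: 0.0
[545.44 350.23 249.03] [ 3.14  0.   -0.3 ]
green [266. 147.] c [591.5 356.7] size [22.9 11.9] long axis yaw 1.267
body [593.  357.5] [22.9 11.9] 72.61327362060547
A [576.4  356.17] [490.65 409.02] [533.53 382.59] -0.5523138860585906 100.72588831346185
B [652.17 262.26] [578.81 330.88] [615.49 296.57] -0.7519959140878278 100.44466557421784
```

```bash
python3 -c "
from h import *
todo((603,354,4))"
```

```text
t 16.17 tcp [545.8 350.2 250.2] rot [ 3.14  0.   -0.3 ] tool shift [ 53.7 -21.  246.1]
```

```bash
python3 steer.py '{"motion": [[1.8, -0.7, 3.5, 0, 0.5], [3.6, -1.4, 7, 0, 0.5], [5.4, -2.1, 10.5, 0, 0.5], [5.4, -2.1, 14.5, 0, 0.5], [5.4, -2.1, 18, 0, 0.5]]}' && python3 steer.py '{"motion": [[0, 0, 3, 0, 0.5], [0, 0, 5, 0, 0.5], [0, 0, 6, 0, 0.5], [0, 0, 6.6, 0, 0.5], [0, 0, 6.6, 0, 0.5]]}' && python3 steer.py '{"motion": [[0, 0, 0, 0, 0.3], [0, 0, 0, 0, 0], [0, 0, 0, 0, 0], [0, 0, 0, 0, 0], [0, 0, 0, 0, 0]]}'
```

```text
t: 16.58
eef_pos: [604.4, 353.7, 69.2]
tcp_rot: [-3.141, -0.001, -0.303]
ft_force: [0.0, -0.2, -0.4]
opening: 0.502
grip_force: 0.0
t: 17.0
eef_pos: [603.7, 354.9, 4.9]
tcp_rot: [3.141, -0.0, -0.302]
ft_force: [-0.3, -0.1, -0.1]
opening: 0.501
grip_force: 0.0
t: 17.42
eef_pos: [603.7, 355.9, 5.8]
tcp_rot: [-3.141, -0.001, -0.301]
ft_force: [-1.2, -0.7, 5.9]
opening: 0.248
grip_force: 30.0
```

Scaled: -20 mm is -2, -165 mm is -16.5.

```bash
python3 steer.py '{"motion": [[0, 0, -2, 0, 0], [0, 0, -5, 0, 0], [0, 0, -9, 0, 0], [0, 0, -13, 0, 0], [0, 0, -16.5, 0, 0]]}' && python3 steer.py '{"motion": [[0.65, 3.7, -0.7, 0, 0], [1.3, 7.4, -1.4, 0, 0], [1.95, 11.1, -2.1, 0, 0], [2.6, 14.8, -2.8, 0, 0], [3.3, 18.5, -3.5, 0, 0]]}' && python3 steer.py '{"motion": [[0.65, 3.7, 0, 0, 0], [1.3, 7.4, 0, 0, 0], [1.95, 11.1, 0, 0, 0], [2.6, 14.8, 0, 0, 0], [3.3, 18.5, 0, 0, 0]]}' && python3 steer.py '{"motion": [[0.6, 3.4, 0, 0, 0], [1.2, 6.8, 0, 0, 0], [1.6, 9, 0, 0, 0], [1.65, 10, 0, -0.1, 0], [1.65, 10, 0, -0.2, 0]]}' && python3 steer.py '{"motion": [[0, 0, 0, 0, 0], [0, 0, 0, 0, 0]]}'; python3 look.py w9; python3 -c "
from h import *
todo((542.7,-118,37.5))"
```

```text
t: 17.83
eef_pos: [603.0, 355.6, 172.1]
tcp_rot: [-3.141, -0.0, -0.301]
ft_force: [-0.1, 0.7, -3.0]
opening: 0.245
grip_force: 30.0
t: 18.25
eef_pos: [579.0, 167.6, 205.1]
tcp_rot: [3.141, 0.0, -0.301]
ft_force: [0.2, -0.1, -2.6]
opening: 0.252
grip_force: 30.0
t: 18.67
eef_pos: [555.7, -18.9, 204.9]
tcp_rot: [3.141, 0.0, -0.301]
ft_force: [0.5, 0.1, -2.5]
opening: 0.251
grip_force: 30.0
t: 19.08
eef_pos: [541.9, -120.0, 204.7]
tcp_rot: [3.141, 0.001, -0.099]
ft_force: [0.4, -0.2, -2.6]
opening: 0.254
grip_force: 30.0
t: 19.25
eef_pos: [542.4, -117.6, 204.8]
tcp_rot: [-3.142, 0.0, -0.104]
ft_force: [0.1, -0.8, -2.7]
opening: 0.249
grip_force: 30.0
[ 542.41 -117.62  204.76] [-3.14  0.   -0.1 ]
green [284. 295.] c [ 409.2 -105.9] size [55.9 27. ] long axis yaw 1.466
green [379. 208.] c [ 509.3 -224.2] size [34.5 15.6] long axis yaw 1.314
t 19.3 tcp [ 542.5 -117.4  204.8] rot [-3.14  0.   -0.1 ] tool shift [  0.3   0.6 167.3]
```

View pics/w9.png

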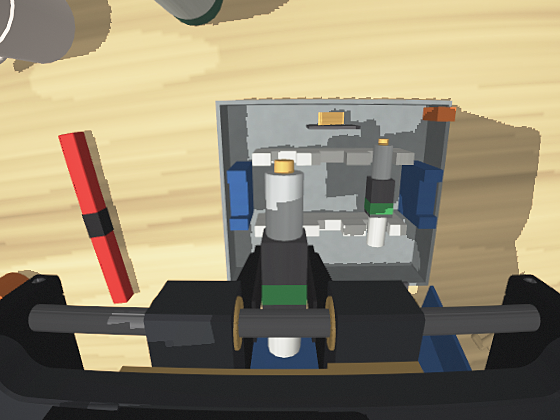

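Injector B is held level above cradle 1, and A is still seated, band at (380,208).

Scaled: 140 mm is 14, 125 mm is 12.5.

```bash
python3 steer.py '{"motion": [[0, 0.05, 3.5, 0, 0], [0, 0.05, 7, 0, 0], [0, 0.05, 10, 0, 0], [0, 0.05, 12.5, 0, 0], [0, 0.05, 14, 0, 0]]}' && python3 steer.py '{"motion": [[0, 0, 1.2, 0, 0], [0, 0, 2, 0, 0], [0, 0, 2.4, 0, 0], [0, 0, 2.7, 0, 0], [0, 0, 2.7, 0, 0]]}'
```

```text
t: 19.72
eef_pos: [541.7, -117.2, 62.2]
tcp_rot: [-3.141, 0.003, -0.103]
ft_force: [0.7, -1.5, -1.7]
opening: 0.252
grip_force: 30.0
t: 20.13
eef_pos: [542.8, -118.0, 38.1]
tcp_rot: [3.141, -0.0, -0.102]
ft_force: [0.9, -0.9, -2.1]
opening: 0.249
grip_force: 30.0
```

```bash
python3 steer.py '{"motion": [[0, 0, 0.1, 0, 0], [0, 0, 0.2, 0, 0], [0, 0, 0.2, 0, 0]]}' && python3 steer.py '{"motion": [[0, 0, 0, 0, 0.4], [0, 0, 0, 0, 0.4], [0, 0, 0, 0, 0.4], [0, 0, -1, 0, 0.4], [0, 0, -4, 0, 0.4]]}' && python3 steer.py '{"motion": [[0, 0, -4, 0, 0.5], [0, 0, -8, 0, 0.5], [-3, 0, -12, 0, 0.5], [-6, -3, -16, 0, 0.5], [-6.5, -6, -19, 0, 0.5]]}' && python3 steer.py '{"motion": [[0, -3.5, -1, 0, 0.5], [0, -7, -2, 0, 0.5], [0, -7, -2, 0, 0.5]]}'; python3 look.py w10
```

```text
t: 20.38
eef_pos: [543.1, -118.2, 37.6]
tcp_rot: [3.141, -0.002, -0.102]
ft_force: [-3.6, 3.4, 12.5]
opening: 0.249
grip_force: 30.0
t: 20.8
eef_pos: [541.1, -117.8, 73.8]
tcp_rot: [-3.14, 0.006, -0.101]
ft_force: [-0.3, -0.8, 0.3]
opening: 0.397
grip_force: 0.0
t: 21.22
eef_pos: [486.6, -67.4, 251.1]
tcp_rot: [3.141, 0.0, -0.104]
ft_force: [1.4, 0.7, -0.2]
opening: 0.499
grip_force: 0.0
t: 21.47
eef_pos: [496.2, 6.6, 272.2]
tcp_rot: [-3.141, -0.005, -0.098]
ft_force: [0.3, -0.2, 0.8]
opening: 0.499
grip_force: 0.0
[496.21   6.57 272.18] [-3.14 -0.   -0.1 ]
green [463. 148.] c [ 514.8 -230.6] size [38.7 12.9] long axis yaw 1.489
green [384. 145.] c [ 528.1 -126.5] size [32.  13.9] long axis yaw 1.481
```

View pics/w10.png

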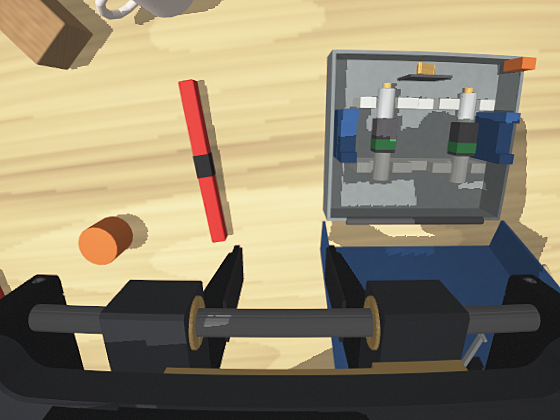

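Both injectors are in their cradles, bands at (384,145) and (463,148). The bar runs from (188,82) to (220,240), with its band at (204,166).

Run:
```python
from h import *
import pickle
i=pickle.load(open('/tmp/wi.pkl','rb'));z=np.load('/tmp/w.npz');p,d=z['p'],z['d']
q=p.astype(int); m=((q[...,0]>130)&(q[...,1]<70)&(q[...,2]<70)).astype(np.uint8); m[:,:150]=0;m[:,260:]=0
print(p[120,196],m.sum())
k=np.vstack([c.reshape(-1,2) for c in blobs(m,50)])
r=cv2.minAreaRect(plane(i,k,22)[:,:2].astype(np.float32)); print(r, pts(i,[(196,120),(212,200)],[d[120,196],d[200,212]]))
b=(q.max(2)<60).astype(np.uint8); b[:,:180]=0;b[:,230:]=0;b[185:]=0;b[:145]=0
c=blobs(b,50)[0].reshape(-1,2); print('band',c.mean(0),cv2.minAreaRect(plane(i,c,22)[:,:2].astype(np.float32)))
for uv in ((384,126),(463,126)): print(pts(i,[uv],[d[uv[1],uv[0]]]))
todo((480,110,4))
```

```text
[237  76  72] 399
((463.01251220703125, 106.13107299804688), (91.49171447753906, 18.689699172973633), 2.5940189361572266) [[581.58 108.91  18.64]
 [475.98 104.7   19.79]]
band [203.97 164.85] ((524.0257568359375, 107.12659454345703), (29.31182289123535, 23.82237434387207), 1.1456724405288696)
[[ 553.23 -117.6    55.17]]
[[ 545.61 -212.92   55.14]]
t 21.52 tcp [496.    4.7 270.9] rot [-3.14 -0.   -0.1 ] tool shift [ -27.  -103.2  266.8]
```

Run:
```python
from h import *
import pickle
i=pickle.load(open('/tmp/wi.pkl','rb'));p=np.load('/tmp/w.npz')['p']
q=p.astype(int); m=((q[...,0]-q[...,1]>85)&(q[...,0]-q[...,2]>60)&(q[...,0]>2*q[...,1])).astype(np.uint8); m[:,:160]=0;m[:,250:]=0;m[250:]=0
k=np.vstack([c.reshape(-1,2) for c in blobs(m,50)])
r=cv2.minAreaRect(plane(i,k,20)[:,:2].astype(np.float32)); print(m.sum(),r,cv2.boxPoints(r))
print('spray/mug untouched check ok')
todo((r[0][0],r[0][1],5))
```

```text
2068 ((523.4251708984375, 109.62237548828125), (214.37811279296875, 19.736328125), 2.452288866043091) [[415.91 114.9 ]
 [416.76  95.18]
 [630.94 104.35]
 [630.09 124.07]]
spray/mug untouched check ok
t 21.52 tcp [496.    4.7 270.9] rot [-3.14 -0.   -0.1 ] tool shift [  16.3 -107.1  265.9]
```

```bash
python3 steer.py '{"motion": [[0.5, -3.6, 3.5, -0.1, 0.5], [1, -7.2, 7, -0.145, 0.5], [1.6, -10.8, 10.5, -0.145, 0.5], [1.6, -10.8, 14.5, -0.145, 0.5], [1.6, -10.8, 18, -0.145, 0.5]]}' && python3 steer.py '{"motion": [[0, 0, 3.5, 0, 0.5], [0, 0, 6, 0, 0.5], [0, 0, 7.5, 0, 0.5], [0, 0, 8.6, 0, 0.5], [0, 0, 8.6, 0, 0.5]]}'; python3 -c "
from h import *
todo((523.4,111,4))"
```

```text
t: 21.93
eef_pos: [523.0, 108.0, 100.4]
tcp_rot: [3.142, -0.002, 0.045]
ft_force: [1.8, 0.6, -0.6]
opening: 0.499
grip_force: 0.0
t: 22.35
eef_pos: [521.6, 106.1, 13.5]
tcp_rot: [3.141, 0.003, 0.043]
ft_force: [-1.0, -0.7, 0.1]
opening: 0.503
grip_force: 0.0
t 22.35 tcp [521.6 106.1  13.5] rot [3.14 0.   0.04] tool shift [ 2.  -4.8  9.5]
```

Scaled: -3 mm is -0.3, 1 mm is 0.1.

```bash
python3 steer.py '{"motion": [[0.1, -0.3, 0.4, 0, 0.5], [0.1, -0.3, 0.7, 0, 0.5], [0.1, -0.3, 0.7, 0, 0.5]]}' && python3 steer.py '{"motion": [[0, 0, 0, 0, 0.3], [0, 0, 0, 0, 0], [0, 0, 0, 0, 0], [0, 0, 0, 0, 0], [0, 0, 0, 0, 0]]}'  && python3 steer.py '{"motion": [[0, 0, -2, 0, 0], [0, 0, -6, 0, 0], [0, 0, -10, 0, 0], [0, 0, -14, 0, 0], [0, 0, -16.5, 0, 0]]}'
```

```text
t: 22.6
eef_pos: [523.6, 110.0, 8.8]
tcp_rot: [3.142, -0.001, 0.044]
ft_force: [-0.8, 0.9, 0.5]
opening: 0.497
grip_force: 0.0
t: 23.02
eef_pos: [523.3, 110.1, 8.6]
tcp_rot: [-3.142, -0.0, 0.044]
ft_force: [-0.2, -3.1, 3.9]
opening: 0.209
grip_force: 26.6
t: 23.43
eef_pos: [523.6, 110.1, 177.0]
tcp_rot: [-3.142, -0.003, 0.044]
ft_force: [0.6, 0.8, -1.0]
opening: 0.207
grip_force: 30.0
```

Scaled: -60 mm is -6, -30 mm is -3.

```bash
python3 steer.py '{"motion": [[0, 0, -1.5, -0.12, 0], [0, 0, -3, -0.24, 0], [0, 0, -4.5, -0.36, 0], [0, 0, -6, -0.48, 0], [0, 0, -6, -0.6, 0]]}' && python3 steer.py '{"motion": [[0, 0, 0, -0.12, 0], [0, 0, 0, -0.24, 0], [0, 0, 0, -0.36, 0], [0, 0, 0, -0.48, 0], [0, 0, 0, -0.6, 0]]}' && python3 steer.py '{"motion": [[0, 0, 0, -0.12, 0], [0, 0, 0, -0.227, 0], [0, 0, 0, -0.227, 0]]}'; python3 look.py w11; python3 -c "
from h import *
todo((537.5,-167.8,180))"
```

```text
t: 23.85
eef_pos: [523.9, 110.1, 235.9]
tcp_rot: [3.14, -0.003, 0.65]
ft_force: [-0.4, 0.8, -2.2]
opening: 0.206
grip_force: 30.0
t: 24.27
eef_pos: [522.9, 110.0, 233.2]
tcp_rot: [-3.141, 0.0, 1.25]
ft_force: [-0.1, -0.0, -2.9]
opening: 0.208
grip_force: 30.0
t: 24.52
eef_pos: [522.9, 110.0, 233.1]
tcp_rot: [-3.141, 0.0, 1.476]
ft_force: [-0.2, -0.5, -1.6]
opening: 0.209
grip_force: 30.0
[522.93 109.97 233.12] [-3.14  0.    1.48]
green [473. 364.] c [ 778.7 -184.7] size [37.4 47.2] long axis yaw -0.097
green [453. 270.] c [736.1 -23.9] size [50.4 25.6] long axis yaw 0.509
green [308. 353.] c [ 534.2 -138.2] size [45.2 11.7] long axis yaw 1.5
t 24.57 tcp [523.  110.  233.2] rot [-3.14  0.    1.47] tool shift [-274.9   42.7   53.2]
```

View pics/w11.png

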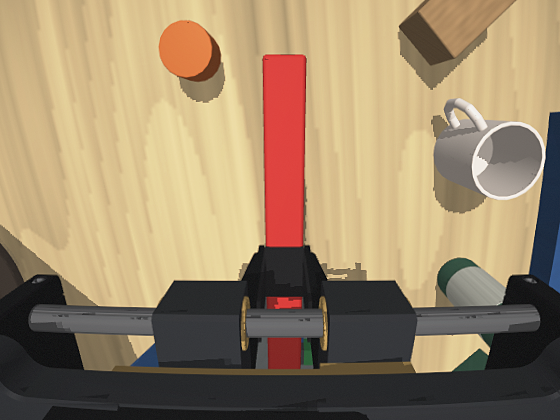

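The wrist view shows the bar held level, its far end at (284,56) and the band between v=247 and v=296.

Run:
```python
from h import *
import pickle
i=pickle.load(open('/tmp/wi.pkl','rb'));s=env.state()
P=plane(i,[(284,56),(284,247),(284,296)],s['eef_pos'][2]+13.4); print(((P-s['eef_pos'])@R(s['tcp_rot'])).round(1))
```

```text
[[106.8  -2.  -13.4]
 [ 15.2  -1.4 -13.4]
 [-14.   -1.2 -13.4]]
```

```bash
python3 steer.py '{"motion": [[-3, 0.5, 0, 0, 0], [-6.4, 1, 0, 0, 0], [-9.8, 1.5, 0, 0, 0], [-13.2, 2, 0, 0, 0], [-16.6, 2.6, 0, 0, 0]]}' && python3 steer.py '{"motion": [[-3.4, 0.5, 2, 0, 0], [-6.8, 1.1, 4, 0, 0], [-10, 1.7, 5.3, 0, 0], [-10.9, 1.7, 5.3, 0, 0], [-10.9, 1.7, 5.3, 0, 0]]}' && python3 steer.py '{"motion": [[0, 0, 0, 0, 0], [0, 0, 0, 0, 0]]}'; for k in 1 2; do python3 -c "
from h import *
todo((537.5,-167.8,70))"; done; python3 look.py w12
```

```text
t: 24.98
eef_pos: [532.1, -59.2, 233.4]
tcp_rot: [-3.141, 0.0, 1.467]
ft_force: [0.8, -0.2, -1.8]
opening: 0.206
grip_force: 30.0
t: 25.4
eef_pos: [538.1, -169.9, 179.5]
tcp_rot: [-3.14, -0.0, 1.465]
ft_force: [0.1, -0.0, -2.3]
opening: 0.209
grip_force: 30.0
t: 25.57
eef_pos: [538.7, -166.9, 181.0]
tcp_rot: [3.141, 0.0, 1.47]
ft_force: [-0.4, 0.1, -1.5]
opening: 0.21
grip_force: 30.0
t 25.57 tcp [ 538.7 -166.9  181. ] rot [3.14 0.   1.47] tool shift [ -1.   -1.1 111. ]
t 25.57 tcp [ 538.7 -166.9  181. ] rot [3.14 0.   1.47] tool shift [ -1.   -1.1 111. ]
[ 538.65 -166.86  180.97] [3.14 0.   1.47]
green [524. 237.] c [ 824.4 -249.9] size [ 80.1 157.7] long axis yaw -0.798
green [550.  17.] c [808.  -13.1] size [26.7 27.9] long axis yaw -1.559
green [464.  46.] c [722.8 -37.2] size [33.1  8.4] long axis yaw 0.845
```

Scaled: 100 mm is 10, 80 mm is 8.

```bash
python3 steer.py '{"motion": [[-0.1, -0.1, 3, 0, 0], [-0.1, -0.1, 6, 0, 0], [-0.1, -0.1, 8, 0, 0], [-0.1, -0.1, 9.5, 0, 0], [-0.1, -0.1, 10, 0, 0]]}' && python3 steer.py '{"motion": [[0, 0, 0.5, 0, 0], [0, 0, 0.9, 0, 0], [0, 0, 1.05, 0, 0], [0, 0, 1.15, 0, 0], [0, 0, 1.15, 0, 0]]}'
```

```text
t: 26.03
eef_pos: [537.0, -167.3, 78.9]
tcp_rot: [-3.139, -0.001, 1.472]
ft_force: [0.1, 0.1, -1.6]
opening: 0.209
grip_force: 30.0
t: 26.45
eef_pos: [537.7, -168.8, 69.3]
tcp_rot: [3.141, 0.0, 1.471]
ft_force: [-0.3, 0.2, -1.6]
opening: 0.206
grip_force: 30.0
```

```bash
python3 steer.py '{"motion": [[0, 0, 0.1, 0, 0], [0, 0, 0.2, 0, 0], [0, 0, 0.2, 0, 0]]}' && python3 steer.py '{"motion": [[0, 0, 0, 0, 0.4], [0, 0, 0, 0, 0.4], [0, 0, 0, 0, 0.4], [0, 0, -1, 0, 0.4], [0, 0, -4, 0, 0.4]]}' && python3 steer.py '{"motion": [[0, 0, -4, 0, 0.3], [0, 0, -8, 0, 0.3], [0, 0, -12, 0, 0.3], [0, 0, -16, 0, 0.3], [0, 0, -20, 0, 0.3]]}' && python3 steer.py '{"motion": [[-4, 0, 0, 0, 0.3], [-8, 0, 0, 0, 0.3], [-12, 0, 0, 0, 0.3], [-16, 0, 0, 0, 0.3], [-18, 0, 0, 0, 0.3]]}'; python3 look.py w12; python3 -c "
from h import *
p,d=env.read_camera('top');np.savez('/tmp/t.npz',p=p,d=d);cv2.imwrite('pics/t12.png',cv2.resize(p[60:380,100:500,::-1],None,fx=1.9,fy=1.9))"
```

```text
t: 26.7
eef_pos: [537.8, -168.9, 68.6]
tcp_rot: [3.14, 0.001, 1.471]
ft_force: [-3.6, 2.7, 15.3]
opening: 0.21
grip_force: 30.0
t: 27.12
eef_pos: [536.0, -168.2, 104.7]
tcp_rot: [-3.136, -0.002, 1.471]
ft_force: [-0.5, -0.2, -0.6]
opening: 0.394
grip_force: 0.0
t: 27.53
eef_pos: [536.9, -168.5, 309.9]
tcp_rot: [3.141, 0.0, 1.471]
ft_force: [0.5, -0.7, -0.3]
opening: 0.305
grip_force: 0.0
t: 27.95
eef_pos: [518.4, -351.6, 307.4]
tcp_rot: [3.141, 0.001, 1.469]
ft_force: [0.1, -0.5, 0.3]
opening: 0.303
grip_force: 0.0
[ 518.4  -351.55  307.39] [3.14 0.   1.47]
green [492.  77.] c [ 825.  -252.4] size [ 89.2 137.8] long axis yaw -0.787
green [274.  72.] c [ 517.1 -218.1] size [26.1  6.6] long axis yaw 1.464
```

View pics/t12.png

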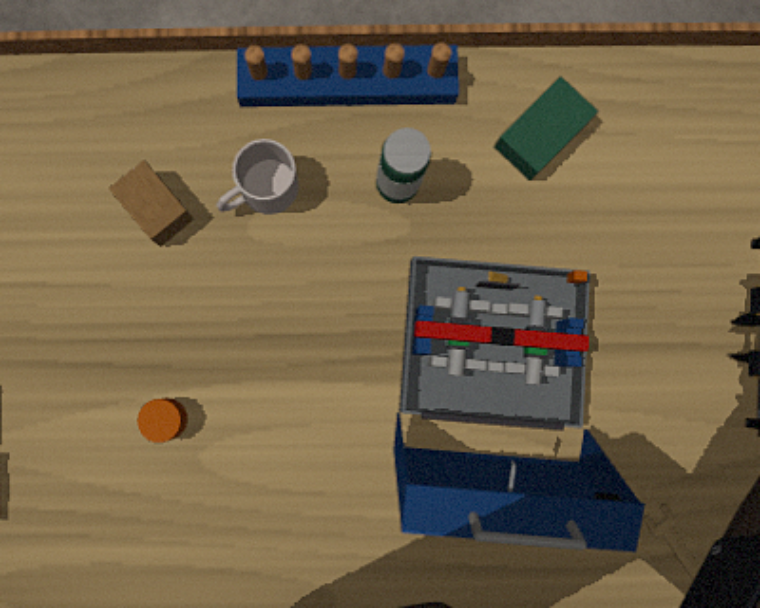

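The top view shows the bar across both supports over the injectors, with the bystanders where they were. I'll check how well the bar is centred.

Run:
```python
from h import *
i=env.camera_info('top');p=np.load('/tmp/t.npz')['p'];q=p.astype(int)
v=lambda L:[(100+a/1.9,60+b/1.9) for a,b in L]
C=plane(i,v([(414,259),(592,271),(583,425),(402,412)]),50)[:,:2]; o=C.mean(0); print('tub mean',o)
m=((q[...,0]>2*q[...,1])&(q[...,0]>90)&(q[...,0]-q[...,2]>60)).astype(np.uint8); m[:,:310]=0;m[:,415:]=0;m[:220]=0;m[250:]=0
k=np.vstack([c.reshape(-1,2) for c in blobs(m,10)]); r=cv2.minAreaRect(plane(i,k,82)[:,:2].astype(np.float32)); print(r)
a=3.042;L=np.array(r[0])-o;print('bar in tub (tub centre is x=6)',L@[np.cos(a),np.sin(a)]+6,L@[-np.sin(a),np.cos(a)])
for n,lo,hi,h in(('orange',(5,200,120),(14,255,255),50),):
    b=[c for c in blobs(mask(p,lo,hi)) if c[:,0,0].mean()<300]; print(n,cv2.minAreaRect(plane(i,b[0].reshape(-1,2),h)[:,:2].astype(np.float32))[0])
# handle
mm=(q.min(2)>105)&(q.max(2)-q.min(2)<40); mm[:325]=0;mm[350:]=0; mm[:,:340]=0;mm[:,:]&=True
yy,xx=np.nonzero(mm);
```

```text
tub mean [ 531.37 -167.24]
((537.37353515625, -164.88604736328125), (215.41954040527344, 19.433835983276367), 84.26508331298828)
bar in tub (tub centre is x=6) 0.26188770632704905 -2.9353757077382943
orange (434.9681701660156, 264.5790710449219)
```

```bash
python3 steer.py '{"motion": [[3.6, 0, 0, 0, 0.3], [7.2, 0, 0, 0, 0.3], [10, 0, 0, 0, 0.3], [11, 0, 0, 0, 0.3], [11, 0, 0, 0, 0.3]]}'; python3 look.py w13
python3 - <<'E'
from h import *
import pickle
i=pickle.load(open('/tmp/wi.pkl','rb'));z=np.load('/tmp/w.npz');p,d=z['p'],z['d']
yy,xx=np.mgrid[0:420,0:560];uv=np.c_[xx.ravel(),yy.ravel()];P=pts(i,uv,d.ravel())
o=np.array([537.5,-168]);a=3.042;L=P[:,:2]-o;B=np.c_[L@[np.cos(a),np.sin(a)],L@[-np.sin(a),np.cos(a)],P[:,2]]
q=p.reshape(-1,3).astype(int)
red=(q[:,0]>2*q[:,1])&(B[:,2]>70)&(B[:,2]<95); blue=(q[:,2]>1.5*q[:,0])&(B[:,2]>66)&(B[:,2]<74)
bar=np.nonzero((B[:,2]>75)&(B[:,2]<95)&(abs(B[:,0])<40)&(abs(B[:,1])<130)&(q[:,2]<q[:,0]+30))[0]
bb=lambda k,h:(lambda W:np.c_[(W[:,:2]-o)@[np.cos(a),np.sin(a)],(W[:,:2]-o)@[-np.sin(a),np.cos(a)]])(plane(i,uv[k],h))
b=bb(bar,82);print('bar',len(b),b.min(0),b.max(0),np.median(B[bar,2]))
for s in(-1,1):
    k=np.nonzero(blue&(abs(B[:,0])<40)&(abs(B[:,1]-95*s)<25))[0]; 
    if len(k): b=bb(k,70);print('cheek',s,len(k),b.min(0),b.max(0))
k=np.nonzero((B[:,2]>46)&(B[:,2]<53)&(abs(B[:,1])<125)&(abs(B[:,0])<125)&(abs(B[:,1])>108))[0]; b=bb(k,50); print('rim',b.min(0),b.max(0))
E
```

```text
t: 28.47
eef_pos: [530.7, -235.7, 307.8]
tcp_rot: [3.141, 0.0, 1.474]
ft_force: [0.5, -0.3, -0.1]
opening: 0.302
grip_force: 0.0
[ 530.66 -235.71  307.82] [3.14 0.   1.47]
green [478. 171.] c [ 824.7 -251.7] size [ 81.8 145.9] long axis yaw -0.79
green [274. 164.] c [ 516.2 -222.5] size [26.8  7. ] long axis yaw 1.468
bar 3043 [  -8.66 -106.63] [ 11.1  106.59] 80.91430976786216
cheek -1 379 [ -29.52 -103.17] [ 30.41 -84.55]
cheek 1 252 [-29.1   84.55] [ 29.65 103.5 ]
rim [ -94.22 -120.67] [125.52 121.03]
```

View pics/w13.png

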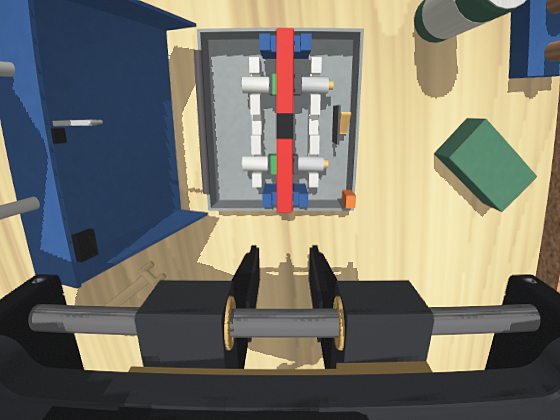

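The wrist view shows the bar centred on the supports (measured ±106.6 mm), with both injectors beneath it. Next I'll locate the open handle.

Run:
```python
from h import *
i=env.camera_info('top');z=np.load('/tmp/t.npz');p,d=z['p'],z['d']
yy,xx=np.mgrid[320:360,330:430];uv=np.c_[xx.ravel(),yy.ravel()];P=pts(i,uv,d[320:360,330:430].ravel())
q=p[320:360,330:430].reshape(-1,3).astype(int)
k=(P[:,2]>255)&(P[:,2]<320)&(q.max(1)-q.min(1)<45); print(k.sum(),np.median(P[k],0),P[k].min(0),P[k].max(0))
print(env.state()['joints'])
todo((329,-147,320))
```

```text
397 [ 329.59 -143.56  280.66] [ 318.1  -199.42  255.03] [345.37 -90.51 285.61]
[-0.53  0.35  1.54 -0.    1.25 -0.44]
t 28.52 tcp [ 530.7 -237.3  307.6] rot [3.14 0.   1.47] tool shift [  70.2 -209.5  -12.6]
```

Scaled: -175 mm is -17.5, -140 mm is -14.

```bash
python3 steer.py '{"motion": [[1.4, -2, -1.5, 0, 0.3], [2.8, -6, -3, 0, 0.3], [4.2, -10, -4.5, 0, 0.3], [5.6, -14, -5.5, 0, 0.3], [7, -17.5, -5.5, 0, 0.3]]}' && python3 steer.py '{"motion": [[0, -2, 0, 0, 0.3], [0, -3.4, 0, 0, 0.3], [0, -3.4, 0, 0, 0.3], [0, -3.4, 0, 0, 0.3]]}'; python3 -c "
from h import *
todo((329,-147,278)); print(env.state()['joints'])"
```

```text
t: 28.93
eef_pos: [365.9, -153.7, 362.9]
tcp_rot: [3.14, 0.001, 1.47]
ft_force: [-0.2, 0.4, 0.2]
opening: 0.301
grip_force: 0.0
t: 29.27
eef_pos: [333.7, -150.8, 362.0]
tcp_rot: [3.141, 0.001, 1.469]
ft_force: [0.1, 0.0, -0.1]
opening: 0.302
grip_force: 0.0
t 29.27 tcp [ 333.7 -150.8  362. ] rot [3.14 0.   1.47] tool shift [ 3.4 -5.1 84. ]
[-0.61 -0.04  1.88 -0.    1.31 -0.5 ]
```

Scaled: 50 mm is 5, -5 mm is -0.5.

```bash
python3 steer.py '{"motion": [[0.3, -0.5, 2.5, 0, 0.3], [0.3, -0.5, 5, 0, 0.3], [0.3, -0.5, 7.5, 0, 0.3], [0.3, -0.5, 8.8, 0, 0.3], [0.3, -0.5, 9.5, 0, 0.3]]}' && python3 steer.py '{"motion": [[0, 0, 0, 0, 0.3]]}' && python3 steer.py '{"motion": [[0, 0, 0, 0, 0], [0, 0, 0, 0, 0], [0, 0, 0, 0, 0], [0, 0, 0, 0, 0]]}'
```

```text
t: 29.68
eef_pos: [329.2, -146.8, 264.7]
tcp_rot: [-3.139, -0.002, 1.47]
ft_force: [0.0, -0.5, -0.8]
opening: 0.299
grip_force: 0.0
t: 29.77
eef_pos: [329.2, -146.8, 265.4]
tcp_rot: [-3.139, -0.001, 1.471]
ft_force: [0.3, 0.6, 0.3]
opening: 0.299
grip_force: 0.0
t: 30.1
eef_pos: [328.8, -146.6, 267.3]
tcp_rot: [3.141, 0.001, 1.471]
ft_force: [-2.2, -0.7, 0.7]
opening: 0.098
grip_force: 30.0
```

Scaled: 72 mm is 7.2, 28 mm is 2.8.

```bash
python3 steer.py '{"motion": [[0, 1.4, -0.6, 0, 0], [0, 2.8, -1.1, 0, 0], [0, 4.25, -1.5, 0, 0], [0, 5.75, -1.85, 0, 0], [0, 7.2, -2.05, 0, 0]]}' && python3 steer.py '{"motion": [[0, 1.5, -0.15, 0, 0], [0, 3, -0.2, 0, 0], [0, 4.5, -0.15, 0, 0], [0, 6.05, -0.05, 0, 0], [0, 7.5, 0.15, 0, 0]]}'
```

```text
t: 30.52
eef_pos: [400.8, -153.8, 288.1]
tcp_rot: [3.141, 0.001, 1.471]
ft_force: [-2.0, -2.9, 1.7]
opening: 0.097
grip_force: 30.0
t: 30.93
eef_pos: [475.5, -161.2, 286.1]
tcp_rot: [3.141, 0.001, 1.471]
ft_force: [-2.1, -2.1, 0.7]
opening: 0.097
grip_force: 30.0
```

```bash
python3 steer.py '{"motion": [[0, 1.45, 0.3, 0, 0], [0, 2.95, 0.7, 0, 0], [0, 4.35, 1.15, 0, 0], [0, 5.75, 1.75, 0, 0], [0, 7.15, 2.35, 0, 0]]}' && python3 steer.py '{"motion": [[0, 1.3, 0.75, 0, 0], [0, 2.6, 1.55, 0, 0], [0, 3.8, 2.4, 0, 0], [0, 5, 3.35, 0, 0], [0, 6.1, 4.35, 0, 0]]}'
```

```text
t: 31.35
eef_pos: [546.7, -168.4, 262.0]
tcp_rot: [-3.141, 0.001, 1.471]
ft_force: [-2.7, -1.2, -4.3]
opening: 0.095
grip_force: 30.0
t: 31.77
eef_pos: [607.7, -174.5, 218.1]
tcp_rot: [3.141, 0.0, 1.471]
ft_force: [0.3, -3.0, 0.5]
opening: 0.099
grip_force: 30.0
```

```bash
python3 steer.py '{"motion": [[0, 1.05, 1.1, 0, 0], [0, 2.05, 2.25, 0, 0], [0, 2.95, 3.45, 0, 0], [0, 3.75, 4.65, 0, 0], [0, 4.55, 6, 0, 0]]}' && python3 steer.py '{"motion": [[0, 0.65, 1.35, 0, 0], [0, 1.3, 2.7, 0, 0], [0, 1.8, 4.15, 0, 0], [0, 1.95, 4.7, 0, 0], [0, 1.95, 4.7, 0, 0]]}'; python3 -c "
from h import *
todo((0,0,0)); print(env.state()['ft_force'])"
```

```text
t: 32.18
eef_pos: [652.7, -179.0, 157.5]
tcp_rot: [3.142, 0.0, 1.471]
ft_force: [-0.6, -2.5, -0.3]
opening: 0.098
grip_force: 30.0
t: 32.6
eef_pos: [672.1, -180.9, 109.7]
tcp_rot: [3.142, -0.0, 1.471]
ft_force: [1.3, -3.0, 2.5]
opening: 0.097
grip_force: 30.0
t 32.6 tcp [ 672.1 -180.9  109.7] rot [ 3.14 -0.    1.47] tool shift [ 112.9 -686.8  109.6]
[ 1.31 -2.97  2.54]
```

Scaled: -35 mm is -3.5, -100 mm is -10.

```bash
python3 steer.py '{"motion": [[0, 0, 0, 0, 0.3], [0, 0, 0, 0, 0.3], [0, 0, -3.5, 0, 0.3], [0, 0, -7, 0, 0.3], [0, 0, -10, 0, 0]]}' && python3 steer.py '{"motion": [[0, -3, 0, 0, 0], [0, -6, 0, 0, 0], [0, -6, 0, 0, 0], [0, -6, 0, 0, 0], [0, -6, 0, 0, 0]]}'; python3 -c "
from h import *
todo((612,-175.5,101))"
```

```text
t: 33.02
eef_pos: [671.3, -180.4, 213.8]
tcp_rot: [3.141, -0.0, 1.471]
ft_force: [0.4, -0.4, 0.8]
opening: 0.267
grip_force: 0.0
t: 33.43
eef_pos: [612.1, -174.7, 212.3]
tcp_rot: [3.14, 0.0, 1.471]
ft_force: [0.7, -1.2, 0.3]
opening: 0.01
grip_force: 0.0
t 33.43 tcp [ 612.1 -174.7  212.3] rot [3.14 0.   1.47] tool shift [ -0.8  -0.1 111.3]
```

Scaled: 102 mm is 10.2, 92 mm is 9.2.

```bash
python3 steer.py '{"motion": [[0, 0, 3.5, 0, 0], [0, 0, 6.5, 0, 0], [0, 0, 8, 0, 0], [0, 0, 9.2, 0, 0], [0, 0, 10.2, 0, 0]]}' && python3 steer.py '{"motion": [[0, 0, 0.5, 0, 0], [0, 0, 1, 0, 0], [0, 0, 1.5, 0, 0], [0, 0, 1.9, 0, 0], [0, 0, 2.1, 0, 0]]}' && python3 steer.py '{"motion": [[0, 0, 0.1, 0, 0], [0, 0, 0.2, 0, 0], [0, 0, 0.2, 0, 0]]}'
```

```text
t: 33.85
eef_pos: [614.7, -175.2, 110.1]
tcp_rot: [3.136, 0.001, 1.471]
ft_force: [8.9, 5.2, 25.8]
opening: 0.006
grip_force: 13.0
t: 34.27
eef_pos: [613.6, -175.3, 89.3]
tcp_rot: [3.138, 0.001, 1.471]
ft_force: [4.7, -0.4, 22.6]
opening: 0.002
grip_force: 12.2
t: 34.52
eef_pos: [613.6, -175.3, 89.3]
tcp_rot: [3.137, 0.001, 1.471]
ft_force: [0.1, 1.2, 20.9]
opening: 0.001
grip_force: 10.4
```

At its stop (z 89.3, 21 N). Releasing.

Scaled: -140 mm is -14, -100 mm is -10.

```bash
python3 steer.py '{"motion": [[0, 0, -1, 0, 0], [0, 0, -2.5, 0, 0], [0, 0, -6, 0, 0], [0, 0, -10, 0, 0], [0, 0, -14, 0, 0]]}' && python3 steer.py '{"motion": [[-4, 0, 0, 0, 0], [-8, 0, 0, 0, 0], [-12, 0, 0, 0, 0], [-16, 0, 0, 0, 0], [-20, 0, 0, 0, 0]]}' && python3 steer.py '{"motion": [[0, 0, 0, 0, 0], [0, 0, 0, 0, 0], [0, 0, 0, 0, 0], [0, 0, 0, 0, 0], [0, 0, 0, 0, 0]]}'
python3 - <<'E'
from h import *
i=env.camera_info('top');p,d=env.read_camera('top')
c=blobs(mask(p,(25,150,120),(35,255,255)))[0];u=c.reshape(-1,2).mean(0).round().astype(int);print('pad',u,pts(i,[u],[d[u[1],u[0]]]))
for v in ((340,270),(395,270),(367,220)): print(pts(i,[v],[d[v[1],v[0]]]))
q,_=env.read_camera('scene'); cv2.imwrite('pics/s9.png',np.hstack([cv2.resize(p[60:360,100:450,::-1],(400,343)),cv2.resize(q[60:400,80:460,::-1],(383,343))]))
E
```

```text
t: 34.93
eef_pos: [611.2, -174.5, 227.6]
tcp_rot: [-3.139, -0.001, 1.471]
ft_force: [0.0, -0.4, 0.8]
opening: 0.003
grip_force: 0.0
t: 35.35
eef_pos: [591.2, -375.4, 226.6]
tcp_rot: [-3.141, -0.0, 1.471]
ft_force: [1.3, 0.3, -0.1]
opening: 0.005
grip_force: 0.0
t: 35.77
eef_pos: [592.1, -372.5, 226.9]
tcp_rot: [-3.141, -0.0, 1.472]
ft_force: [-0.0, -0.3, -1.0]
opening: 0.004
grip_force: 0.0
pad [369 205] [[ 609.21 -176.33   99.66]]
[[ 459.8  -104.21   99.14]]
[[ 458.15 -230.06  101.48]]
[[ 574.29 -170.73   97.74]]
```

View pics/s9.png

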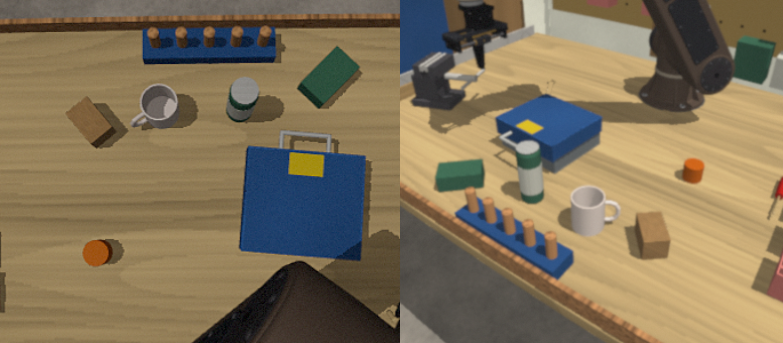

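The two views show the hatch shut flush, with the pad at z≈100 as at the start. All the bystanders are in place and the arm is clear.

```bash
python3 -c "
from cell import env
print(env.job_done())"
```

```text
the job is handed in; nothing more can be done
None
```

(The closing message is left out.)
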